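Set up a turned shaft on V-blocks for a run-out check

ROBOT

A 6-joint arm with a two-finger parallel gripper is mounted at the origin on the work surface. World frame = base frame: x ahead of the robot, y to its left, z up, the work surface at z = 0. Lengths are in mm, angles in rad, forces in N, time in s.
With the tool pointing down it reaches from about 275 to 975 mm from the base axis. Payload 8.4 kg.
Tool frame: the origin (TCP) lies between the finger pads; the fingertips stand robot.tip_reach ahead of it and the grasp point (between the pads) lies 5 mm behind it (robot.tip_reach is the distance from the TCP to the fingertips, in mm); z points along the fingers, y is the direction in which the jaws open and shut (so a half turn about z gives the same grasp; the last joint's range is limited). The gripper opens to 92 mm and grips with 3 to 60 N. Pads are 20 mm wide; open, the fingers measure 128 mm over their backs; the gripper's body (75 mm by 189 mm) begins 69 mm behind the grasp point.
Start: joints at [-1.228, 0.353, 1.633, -0, 1.155, -0.002], TCP at [211.254, -588.217, 228.583] pointing down, gripper open.
Joint ranges: [-2.63, 2.63], [-0.92, 2.1], [0.06, 2.66], [-1.3, 4.44], [0, 2.69], [-3.02, 3.02]. Speed limits (rad/s): [2.22, 2.22, 2.79, 3.14, 3.14, 3.14].

INTERFACE

Orientations are given as a rotation vector (axis times angle).
In Python, from rig import robot gives the robot as it stands.
- The arm moves only by the shell command python3 -m creep 'ROWS' [FORCE]. ROWS is JSON, one flat list of numbers, 7 for each row, row after row: the turn, a rotation vector about the tool's x, y, z in rad, then the shift along the tool's x, y, z in m, then the closure, from 0 (fully open) to 1 (shut). In form: [wx, wy, wz, dx, dy, dz, claw, wx, wy, wz, dx, dy, dz, claw, ...]. A call has exactly 5 rows; each row is the pose to reach, as a shift and turn from the pose commanded when the call began, along the tool's axes at that moment; what a row does not reach only later rows make up. A row lasts 1/8 s, in which the tool goes at most 62.5 mm and 10.7 degrees, less where a joint would pass 70% of its speed; a pose out of reach is approached as far as the arm can. A call with a gripper value outside its range is refused whole. The fingers move at their own pace and stop on an object; FORCE is the grip in N (left out, the last holds). Time passes only in rows, so rows that repeat a pose let the fingers close, or fill a call up. It gives the time, the measured TCP pose, the force and the opening at its end, in the units of the state.
- robot.get_obs(): the state, without advancing time (a new reading comes with each control period).
- robot.get_image(name): name is "scene" or "top" or "wrist"; returns the picture (400x640x3 uint8, blue, green, red); there is no depth.
- robot.camera_model(name): a dict with "fov_y" (degrees; the focal length in pixels is half the picture's height over the tangent of half this angle, whatever the lens; pixels are square), "cx", "cy" (the principal point, pixels), "k1" (the pictures are not rectified: a ray, as slopes to the right and down, at radius r is drawn at 1 + k1 r^2 times it, then the intrinsics apply), "extrinsics" (4x4, takes a point from camera to world coordinates). Camera axes: x right, y up, looking along -z (the intrinsics and any distortion apply to the point x, -y, -z); pixel columns grow to the right and rows downward; lengths in mm; the calibration is good to about 2 mm. A picture is of the moment at which its call begins: read the wrist's pose just before it. camera_model takes no time and is no camera call; for the wrist camera it gives the pose at the moment of the call.
- robot.hand_in(): hands the job in, once; it reports no verdict.
The state is a dict: "time": time; "joint_pos": joint angles; "joint_vel": joint speeds; "joint_efforts": joint torques, N m; "tool_pos": TCP position; "tool_rot": TCP orientation; "ft_force": force on the tool from outside, world axes, zero at the start; "moment": the same for the moment, N m; "grip_width": finger opening in mm.
Only numpy, scipy, OpenCV 4.12 (cv2) and the standard library are available. Lean on these libraries where they do the work, as an engineer would, in place of code of your own. Each camera call takes 0.05 s, during which the arm holds its last target.

TASK

Set the turned shaft up for a run-out check on the granite plate. First stand the two V-blocks upright on the plate in a line out from the middle of the stop block; then lay the shaft in both Vs with one V-block under each bearing seat, the collar midway between the blocks, and its slim end pointing at the stop block, not more than 10 mm from it. Last, stand the dial indicator on the plate behind the shaft (the side away from the robot) so that its tip hangs over the middle of the collar, without tipping it over or knocking it against the shaft.

Things in the scene. Friction and masses are not known exactly. Their poses are not given: they have to be found in the camera images.
- plate: Fixed dark granite surface plate, 240 x 360 x 50 mm (x, y, z), its long side roughly across the view of the robot. Origin at the centre of its underside, so the working face is at z = 50 mm; its x axis points away from the robot.
- stop_mid (a point): Stop block: ground steel with drilled holes, 51 x 25 x 76 mm (x, y, z), standing on end near the left or right end of the plate; it does not move. Point at its centre, 38 mm above the plate. x points away from the robot, y along the plate; the shaft must point at the 51 mm wide face towards the plate's middle, 12.5 mm from the centre. (A like block lying flat on the bench is not needed.)
- vblock_a_mid (a point): One of two like V-blocks: ground steel, loose, 30 x 50 x 45 mm (x, y, z), 0.45 kg, upright on the bench beside the plate. x runs along the V, a 90 degree groove in the top, 30 mm wide, 15 mm deep. Point at its centre, 22.5 mm above its underside. Either V-block may go under either seat. A 20 mm bar in the V has its axis 44 mm above the underside.
- vblock_b_mid (a point): The other V-block, the same in every way.
- shaft_collar (a point): Turned steel shaft, loose, 0.5 kg, lying in two Vs of a wooden saddle on the bench, axis 44 mm up. Point: centre of its collar (40 mm dia., 20 long), on the axis, near the balance point. x runs along the shaft to the slim end (y, z turn as it rolls). Bearing seats: 20 mm dia., x = 10 to 66 and -66 (other end) to -10. Slim end: 12 mm dia., 66 to 96. The saddle's Vs are 35 to 49 mm from the point.
- dial_clamp (a point): Dial indicator stand, loose, 0.6 kg, upright on the plate near the end away from the stop block. Point: centre of the dark clamp block on its post, 26 x 24 x 42 mm (x, y, z), 126 mm above the stand's underside; grip it here across y. Base 58 x 50 x 50 mm, centred below. An arm runs along -x to the 42 mm round dial 80 mm away (top 142 mm up); a knob sticks out 14 mm at +x; post top 152 mm up.
- dial_tip (a point): Tip of the dial indicator's stem, below the dial: 80 mm along -x from the clamp block's centre and 70 mm above the underside of the stand. With shaft and stand in place it hangs 6 mm above the collar, not touching. Same axes as the stand.
Mind the look-alikes: they are no part of the job. What is shaped like the part that bears dial_clamp but blue is not meant.

How it is judged:
By the outcome, as a careful person would: the job done as asked, in the order asked, and still so for the second after the job is handed in, with the robot touching nothing.
It also fails if it takes over 118 s, if anything falls off the work surface, if the arm or the gripper's body presses on something with over 40 N, if the wrist force passes 120 N, or if a joint passes its speed limit or range.

## Working session

There is one attempt and no reset: what is moved stays moved. The work goes in short steps, Python scripts to look and compute and a shell command to move; the robot and the scene stay as the last step left them, time stands still between calls to the robot, and variables do not carry over. Pictures are saved under pics/ and viewed, and the job is handed in when it is done.

```bash
ls; mkdir -p pics; python3 - <<'E'
from rig import robot
import cv2
print(robot.get_obs(), robot.tip_reach)
for n in ("scene","top","wrist"):
    m=robot.camera_model(n); print(n,m)
    cv2.imwrite(f"pics/{n}0.png",robot.get_image(n))
E
```

```text
pics
{'time': 0.0, 'joint_pos': array([-1.22838431e+00,  3.53619171e-01,  1.63415615e+00, -1.48707112e-05,
        1.15518635e+00, -2.40452946e-03]), 'joint_vel': array([ 4.37927954e-04,  1.01938471e-03, -1.96123018e-05, -9.63597006e-04,
       -1.01318216e-03,  6.99376187e-04]), 'joint_efforts': array([ 1.12124937e-03, -5.93849874e+01, -3.34218085e+01,  6.99891569e-02,
        2.34592828e-02, -1.34769462e-04]), 'tool_pos': array([ 211.09458181, -587.75520772,  227.87235797]), 'tool_rot': array([-3.09368824e+00, -5.38735441e-01,  3.84714781e-04]), 'ft_force': array([-0.04243341, -0.46255985,  0.22412771]), 'moment': array([0.01228128, 0.01585757, 0.00248375]), 'grip_width': 91.89651455907702} 14.0
scene {'fov_y': 45.044606218613396, 'cx': 316.04922659469827, 'cy': 200.3704178272576, 'k1': -0.05277731396787039, 'extrinsics': array([[-4.98712712e-01, -6.25069522e-01,  6.00477913e-01,
         1.25716391e+03],
       [ 8.66692459e-01, -3.68722244e-01,  3.35988228e-01,
         4.04648817e+02],
       [ 1.13935626e-02,  6.87991279e-01,  7.25629511e-01,
         9.65502089e+02],
       [ 
[... 313 characters left out ...]
1.34348127e-02,  1.47487160e-02,
         9.22478870e+00],
       [ 1.69877236e-02,  1.85651133e-01,  9.82468867e-01,
         1.45919313e+03],
       [ 0.00000000e+00,  0.00000000e+00,  0.00000000e+00,
         1.00000000e+00]])}
wrist {'fov_y': 67.52967630564869, 'cx': 322.9566900201496, 'cy': 199.80446647733604, 'k1': -0.02412413970151991, 'extrinsics': array([[ 3.37572956e-01,  9.12975342e-01,  2.29173568e-01,
         2.75384380e+02],
       [-9.41297399e-01,  3.27912589e-01,  8.02031258e-02,
        -5.65171766e+02],
       [-1.92542165e-03, -2.42794889e-01,  9.70075737e-01,
         3.84318122e+02],
       [ 0.00000000e+00,  0.00000000e+00,  0.00000000e+00,
         1.00000000e+00]])}
```

View pics/scene0.png

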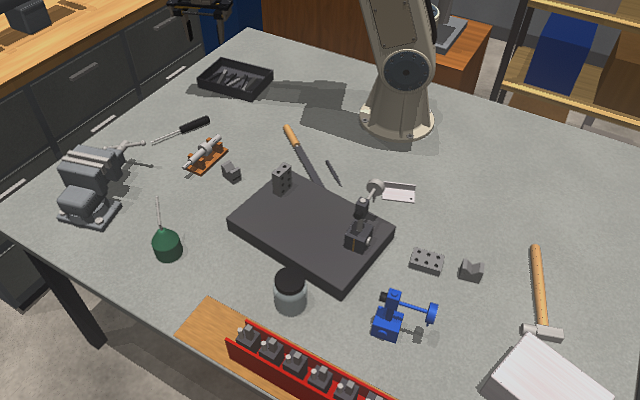

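View pics/top0.png

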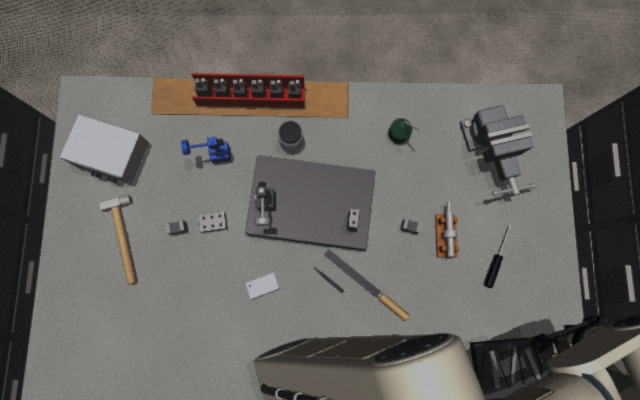

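View pics/wrist0.png

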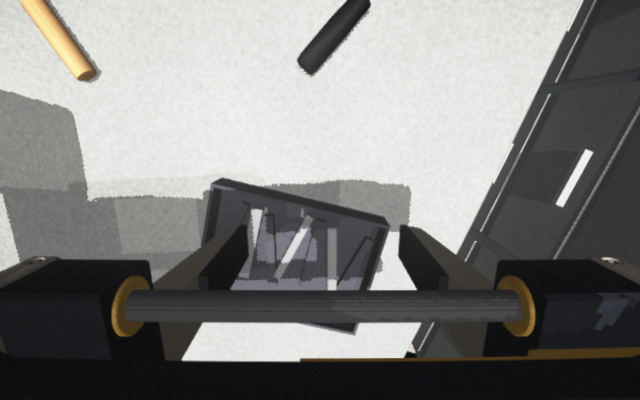

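The scene and top views agree:
- **Plate:** centred at top pixel (311,203).
- **Stop block:** stands at (353,219).
- **Dark dial stand:** at (263,205). The blue one at (205,150) is the decoy.
- **V-blocks:** at (411,226) and (177,227).
- **Flat block:** at (212,222), the decoy.
- **Shaft in its saddle:** at (449,232).

Next come the helpers and enlarged crops.

```bash
cat > h.py <<'E'
import numpy as np, cv2
from scipy.spatial.transform import Rotation as R
from rig import robot
def K(m,):
    f=200/np.tan(np.radians(m['fov_y']/2)); return np.array([[f,0,m['cx']],[0,f,m['cy']],[0,0,1.]]), np.array([m['k1'],0,0,0,0.])
def ray(m,px):
    k,d=K(m); p=cv2.undistortPoints(np.array(px,float).reshape(-1,1,2),k,d).reshape(-1,2)
    E=np.array(m['extrinsics']); v=np.c_[p[:,0],-p[:,1],-np.ones(len(p))]@E[:3,:3].T
    return E[:3,3],v
def onz(m,px,z):
    o,v=ray(m,px); return o+v*((z-o[2])/v[:,2])[:,None]
def proj(m,P):
    k,d=K(m);E=np.array(m['extrinsics']); c=(np.array(P,float).reshape(-1,3)-E[:3,3])@E[:3,:3]
    return cv2.projectPoints(np.c_[c[:,0],-c[:,1],-c[:,2]],np.zeros(3),np.zeros(3),k,d)[0].reshape(-1,2)
def tri(ms,pxs):
    A=np.zeros((3,3));b=np.zeros(3)
    for m,p in zip(ms,pxs):
        o,v=ray(m,[p]);v=v[0]/np.linalg.norm(v[0]);M=np.eye(3)-np.outer(v,v);A+=M;b+=M@o
    return np.linalg.solve(A,b)
def crop(img,x0,y0,x1,y1,s,name):
    cv2.imwrite('pics/'+name,cv2.resize(img[y0:y1,x0:x1],None,fx=s,fy=s,interpolation=cv2.INTER_CUBIC))
def down(yaw):  # tool down with tool x axis at world angle yaw
    c,s=np.cos(yaw),np.sin(yaw); return np.array([[c,s,0],[s,-c,0],[0,0,-1.]])
def state():
    o=robot.get_obs(); M=R.from_rotvec(o['tool_rot']).as_matrix()
    print('t %.2f'%o['time'],'p',o['tool_pos'].round(1),'yaw %.2f'%np.degrees(np.arctan2(M[1,0],M[0,0])),'tilt',M[:,2].round(3),'F',o['ft_force'].round(1),'g %.1f'%o['grip_width'],'j6 %.2f'%o['joint_pos'][5]); return o,M
def rel(p,yawdeg):
    o,M=state(); d=M.T@(np.array(p)-o['tool_pos'])/1000; w=R.from_matrix(M.T@down(np.radians(yawdeg))).as_rotvec()
    print('rel w',w.round(4),'d',d.round(4))
E
python3 - <<'E'
from h import *
state()
t=cv2.imread('pics/top0.png');s=cv2.imread('pics/scene0.png')
crop(t,230,140,390,260,5,'c1.png'); crop(t,390,190,470,270,6,'c2.png'); crop(t,150,190,230,250,6,'c3.png')
crop(s,210,140,410,300,4,'c4.png')
crop(s,170,120,260,200,6,'c5.png')
E
```

```text
t 0.15 p [ 211.1 -587.9  228. ] yaw 19.76 tilt [-0.     0.001 -1.   ] F [0.5 0.6 0. ] g 92.3 j6 -0.00
```

View pics/c1.png

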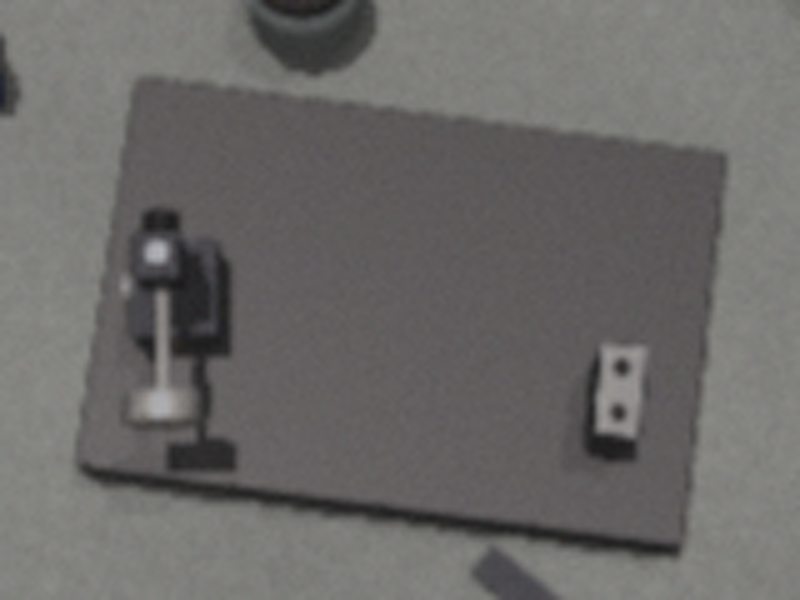

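View pics/c2.png

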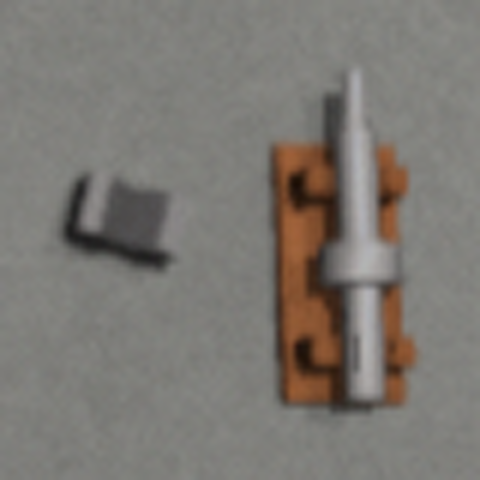

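View pics/c3.png

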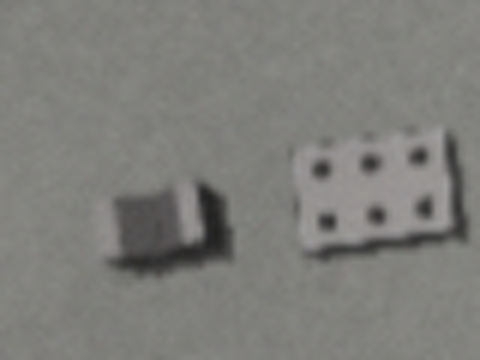

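View pics/c4.png

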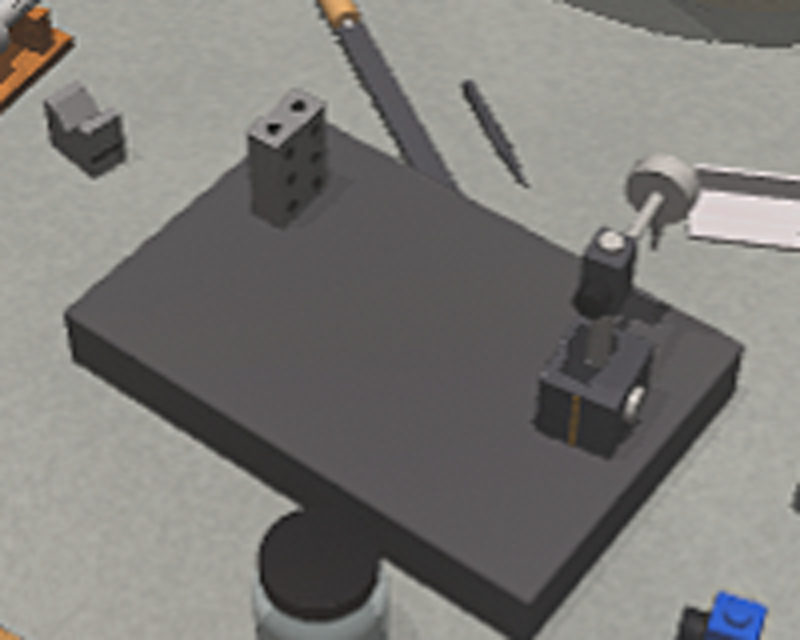

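View pics/c5.png

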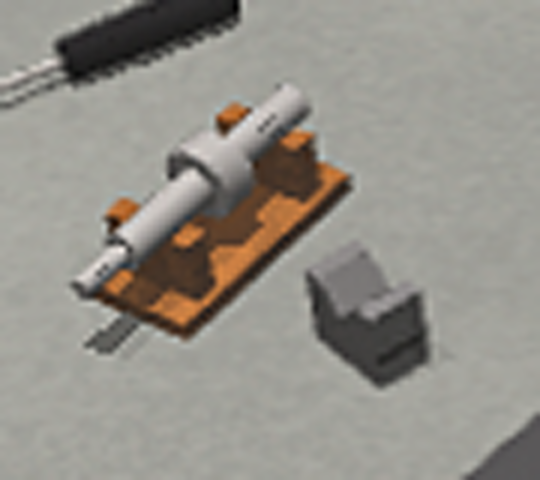

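The crops show the parts clearly: V-block A at top pixel (411,226), V-block B at (177,227), and the shaft with its slim end pointing away from the robot (up, towards (449,202)). Next I get rough positions from the top and scene views.

```bash
python3 - <<'E'
from h import *
T=robot.camera_model('top');S=robot.camera_model('scene')
t=cv2.imread('pics/top0.png');s=cv2.imread('pics/scene0.png')
tp=lambda L,x0,y0,k:[(x0+a/k-.4,y0+b/k-.4) for a,b in L]
pl=onz(T,tp([(138,80),(727,155),(685,545),(80,465)],230,140,5),50);print('plateT',pl.round(1).tolist(), [round(np.linalg.norm(pl[i]-pl[i-1]),1) for i in range(4)], pl.mean(0))
pl=onz(S,tp([(320,115),(742,348),(530,605),(68,318)],210,140,4),50);print('plateS',pl.round(1).tolist(),[round(np.linalg.norm(pl[i]-pl[i-1]),1) for i in range(4)], pl.mean(0))
st=onz(T,tp([(603,345),(648,347),(636,438),(596,434)],230,140,5),126);print('stopT',st.round(1).tolist(),st.mean(0))
st=onz(S,tp([(248,138),(293,90),(326,102),(284,150)],210,140,4),126);print('stopS',st.round(1).tolist(),st.mean(0))
va=onz(T,tp([(90,172),(168,192),(160,248),(80,232)],390,190,6),45);print('va',va.round(1).tolist(),va.mean(0))
vb=onz(T,tp([(100,195),(190,180),(205,250),(105,260)],150,190,6),45);print('vb',vb.round(1).tolist(),vb.mean(0))
sh=onz(T,tp([(355,70),(362,262),(365,400)],390,190,6),44);print('shaft tip,collar,end',sh.round(1).tolist())
dl=tri([T,S],[tp([(156,253)],230,140,5)[0],tp([(611,240)],210,140,4)[0]]);print('post top tri (z should be 202)',dl)
dl=tri([T,S],[tp([(162,405)],230,140,5)[0],tp([(662,190)],210,140,4)[0]]);print('dial ctr',dl)
E
```

```text
plateT [[708.2, 166.5, 50.0], [666.9, -189.3, 50.0], [432.3, -161.7, 50.0], [474.8, 192.7, 50.0]] [np.float64(234.8), np.float64(358.2), np.float64(236.2), np.float64(356.9)] [570.5192061    2.05446556  50.        ]
plateS [[430.3, -144.2, 50.0], [477.5, 195.8, 50.0], [710.7, 169.1, 50.0], [670.5, -181.0, 50.0]] [np.float64(243.0), np.float64(343.3), np.float64(234.7), np.float64(352.5)] [572.25684545   9.93022167  50.        ]
stopT [[537.7, -107.5, 126.0], [536.9, -132.8, 126.0], [485.4, -125.8, 126.0], [487.4, -103.4, 126.0]] [ 511.83495714 -117.37142763  126.        ]
stopS [[540.2, -126.5, 126.0], [487.7, -126.4, 126.0], [486.6, -101.9, 126.0], [537.9, -100.9, 126.0]] [ 513.09788753 -113.91852591  126.        ]
va [[523.8, -276.1, 45.0], [514.4, -314.3, 45.0], [486.6, -309.6, 45.0], [494.0, -270.4, 45.0]] [ 504.69451753 -292.59521253   45.        ]
vb [[503.7, 425.7, 45.0], [511.6, 382.7, 45.0], [477.3, 373.3, 45.0], [472.0, 421.0, 45.0]] [491.14510499 400.6901139   45.        ]
shaft tip,collar,end [[577.1, -409.4, 44.0], [481.2, -408.8, 44.0], [413.8, -407.3, 44.0]]
post top tri (z should be 202) [571.78243805 137.09813502 201.88475778]
dial ctr [494.23624504 134.48298338 172.60813741]
```

The rough poses hold up: the plate measures about 236×357, the post top triangulates to z=202 as it should, and the plate's yaw is about -6.6°. Now I move the wrist to view V-block A, the shaft and the stop.

```bash
python3 - <<'E'
from h import *
rel([440,-330,300],0)
E
```

```text
t 0.15 p [ 211.1 -587.9  228. ] yaw 19.76 tilt [-0.     0.001 -1.   ] F [0.5 0.6 0. ] g 92.3 j6 -0.00
rel w [-1.100e-03  2.000e-04  3.448e-01] d [ 0.3026 -0.1654 -0.0718]
```

```bash
python3 -m creep '[0,0,0.345,0.303,-0.165,-0.072,0, 0,0,0.345,0.303,-0.165,-0.072,0, 0,0,0.345,0.303,-0.165,-0.072,0, 0,0,0.345,0.303,-0.165,-0.072,0, 0,0,0.345,0.303,-0.165,-0.072,0]' 30; python3 - <<'E'
from h import *
state()
E
```

```text
time: 0.78
tool_pos: [415.2, -358.4, 292.7]
tool_rot: [3.142, -0.001, 0.0]
ft_force: [1.3, 0.1, 0.1]
grip_width: 91.6
t 0.78 p [ 415.2 -358.4  292.7] yaw -0.03 tilt [ 0. -0. -1.] F [1.3 0.1 0.1] g 91.6 j6 0.86
```

```bash
python3 -m creep '[0,0,0,0.03,0,0,0, 0,0,0,0.03,0,0,0, 0,0,0,0.03,0,0,0, 0,0,0,0.03,0,0,0, 0,0,0,0.03,0,0,0]'; python3 - <<'E'
from h import *
import pickle
o,M=state(); m=robot.camera_model('wrist'); i=robot.get_image('wrist'); pickle.dump(m,open('w1.pkl','wb')); cv2.imwrite('pics/w1.png',i)
E
```

```text
time: 1.4
tool_pos: [443.5, -360.5, 292.3]
tool_rot: [-3.141, 0.002, 0.0]
ft_force: [-0.3, 0.2, -0.2]
grip_width: 91.8
t 1.40 p [ 443.5 -360.5  292.3] yaw -0.08 tilt [-0.  0. -1.] F [-0.3  0.2 -0.2] g 91.8 j6 0.89
```

View pics/w1.png

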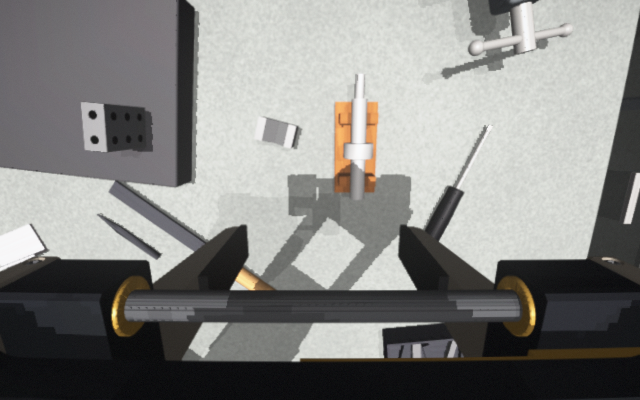

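```bash
python3 - <<'E'
from h import *
i=cv2.imread('pics/w1.png')
a=cv2.resize(i[105:160,245:310],None,fx=6,fy=6,interpolation=cv2.INTER_CUBIC);b=cv2.resize(i[90:165,70:160],None,fx=4.4,fy=4.4,interpolation=cv2.INTER_CUBIC)
c=cv2.resize(i[65:210,320:395],None,fx=4,fy=4,interpolation=cv2.INTER_CUBIC)
cv2.imwrite('pics/w1a.png',a);cv2.imwrite('pics/w1b.png',b);cv2.imwrite('pics/w1c.png',c)
E
```

```text
(no output)
```

View pics/w1a.png

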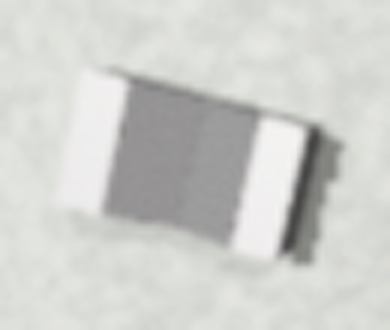

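View pics/w1b.png

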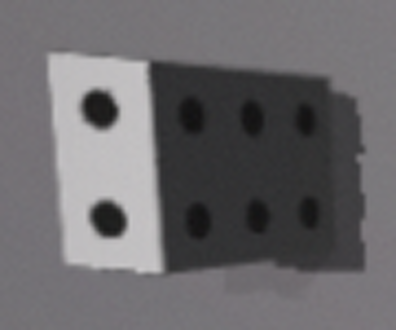

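View pics/w1c.png

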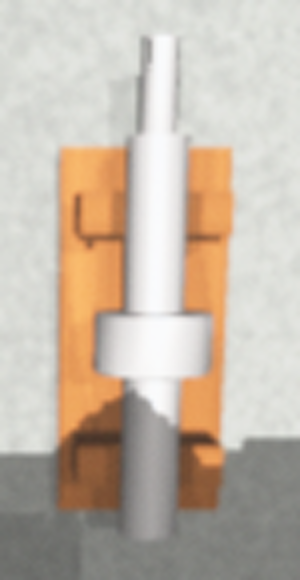

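The wrist view shows V-block A's groove at about (277,132), the stop's top at about (98,127), and the shaft's collar at about (358,151) with the slim end up.

```bash
python3 - <<'E'
from h import *
import pickle
m=pickle.load(open('w1.pkl','rb'))
q=lambda L,x0,y0,k:[(x0+(a+.5)/k-.5,y0+(b+.5)/k-.5) for a,b in L]
def info(n,P):
    print(n,P.round(1).tolist(),'ctr',P.mean(0).round(1),'sides',[round(float(np.linalg.norm(P[i]-P[i-1])),1) for i in range(4)],'ang(0->1)',[round(float(np.degrees(np.arctan2(*(P[j]-P[i])[[1,0]]))),1) for i,j in ((0,1),(1,2),(2,3),(3,0))])
info('VA groove',onz(m,q([(128,78),(258,115),(232,242),(105,212)],245,105,6),45))
info('stop',onz(m,q([(48,53),(152,61),(167,272),(65,262)],70,90,4.4),126))
sh=onz(m,q([(160,35),(153.5,345),(149,540),(94,345),(213,345),(124,470),(177,470)],320,65,4),44);print(sh.round(1).tolist())
print(np.linalg.norm(sh[0]-sh[2]),np.linalg.norm(sh[0]-sh[1]),'coll dia',np.linalg.norm(sh[3]-sh[4]))
# plate right edge and near corner
print('plate', onz(m,[(194,0),(191,182),(0,166)],50).round(1).tolist())
E
```

```text
VA groove [[521.3, -286.0, 45.0], [513.3, -314.1, 45.0], [486.0, -307.5, 45.0], [492.6, -279.6, 45.0]] ctr [ 503.3 -296.8   45. ] sides [29.4, 29.2, 28.1, 28.7] ang(0->1) [-105.8, 166.5, 76.6, -12.6]
stop [[537.2, -106.8, 126.0], [535.0, -132.0, 126.0], [485.3, -127.1, 126.0], [487.9, -101.7, 126.0]] ctr [ 511.3 -116.9  126. ] sides [49.5, 25.2, 50.0, 25.6] ang(0->1) [-95.0, 174.5, 84.1, -5.9]
[[575.2, -407.0, 44.0], [477.8, -407.4, 44.0], [410.5, -407.6, 44.0], [477.9, -387.4, 44.0], [477.8, -427.3, 44.0], [435.3, -398.3, 44.0], [435.3, -416.5, 44.0]]
164.76825462582943 97.39921540940104 coll dia 39.90625783114144
plate [[657.8, -206.9, 50.0], [437.1, -180.8, 50.0], [460.5, 84.6, 50.0]]
```

VA's groove measures 29 mm square (it should be 30), the stop 50×25, and the shaft 165 long with a 39.9 mm collar, so the measurements are sound. I go to V-block A.

```bash
python3 - <<'E'
from h import *
rel([503.3,-296.8,110],-13.3)
E
```

```text
t 1.45 p [ 443.7 -360.5  292.3] yaw -0.07 tilt [-0.  0. -1.] F [ 0.1  0.3 -0.5] g 91.7 j6 0.89
rel w [-0.000e+00  1.000e-04  2.309e-01] d [ 0.0596 -0.0638  0.1823]
```

```bash
python3 -m creep '[0,0,0.231,0.0596,-0.0638,0.05,0, 0,0,0.231,0.0596,-0.0638,0.11,0, 0,0,0.231,0.0596,-0.0638,0.16,0, 0,0,0.231,0.0596,-0.0638,0.182,0, 0,0,0.231,0.0596,-0.0638,0.182,0]'; python3 - <<'E'
from h import *
import pickle
o,M=state(); m=robot.camera_model('wrist'); i=robot.get_image('wrist'); pickle.dump(m,open('w2.pkl','wb')); cv2.imwrite('pics/w2.png',i)
rel([503.3,-296.8,30],-13.3)
E
```

```text
time: 2.08
tool_pos: [502.2, -295.4, 108.0]
tool_rot: [-3.119, 0.362, 0.007]
ft_force: [0.0, -0.4, -0.1]
grip_width: 91.9
t 2.08 p [ 502.2 -295.4  108. ] yaw -13.25 tilt [-0.004  0.003 -1.   ] F [ 0.  -0.4 -0.1] g 91.9 j6 1.27
t 2.12 p [ 503.4 -296.4  110. ] yaw -13.26 tilt [-0.001  0.001 -1.   ] F [ 0.3 -0.2  0.3] g 91.9 j6 1.27
rel w [-0.0005  0.0016  0.0006] d [0.0001 0.0005 0.08  ]
```

View pics/w2.png

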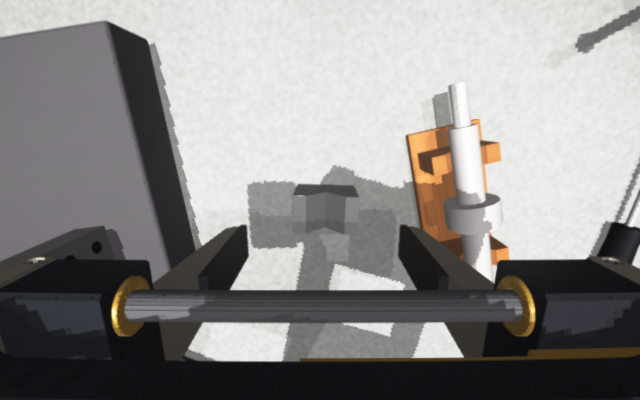

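V-block A sits centred between the fingers at about (325,208), square to them. I descend and grip.

```bash
python3 -m creep '[0,0,0,0,0.0005,0.04,0, 0,0,0,0,0.0005,0.08,0, 0,0,0,0,0.0005,0.08,0, 0,0,0,0,0.0005,0.08,0, 0,0,0,0,0.0005,0.08,0.2]' 40; python3 -m creep '[0,0,0,0,0,0,0.6, 0,0,0,0,0,0,0.6, 0,0,0,0,0,0,0.6, 0,0,0,0,0,0,0.6, 0,0,0,0,0,0,0.6]' 40;  python3 - <<'E'
from h import *
state()
E
```

```text
time: 2.75
tool_pos: [505.2, -297.8, 32.6]
tool_rot: [3.119, -0.362, 0.005]
ft_force: [-0.2, 1.4, -0.7]
grip_width: 83.8
time: 3.38
tool_pos: [503.8, -296.9, 30.4]
tool_rot: [3.121, -0.362, 0.0]
ft_force: [-1.0, 0.1, 3.6]
grip_width: 50.2
t 3.38 p [ 503.8 -296.9   30.4] yaw -13.24 tilt [ 0. -0. -1.] F [-1.   0.1  3.6] g 50.2 j6 1.27
```

Gripped at 50.2 mm. I lift and take a closer look at the stop on the way.

```bash
python3 -m creep '[0,0,0,0,0,-0.05,0.6, 0,0,0,0,0,-0.11,0.6, 0,0,0,0,0,-0.17,0.6, 0,0,0,0,0,-0.23,0.6, 0,0,0,0,0,-0.24,0.6]' 40;  python3 - <<'E'
from h import *
rel([420,-110,280],-6)
E
```

```text
time: 4.0
tool_pos: [505.3, -297.7, 274.2]
tool_rot: [3.118, -0.362, 0.009]
ft_force: [-0.1, -1.0, -5.1]
grip_width: 50.3
t 4.00 p [ 505.3 -297.7  274.2] yaw -13.25 tilt [ 0.005 -0.003 -1.   ] F [-0.1 -1.  -5.1] g 50.3 j6 1.27
rel w [ 0.0021 -0.0059 -0.1265] d [-0.126  -0.1631 -0.0069]
```

```bash
python3 -m creep '[0,0,-0.1265,-0.04,-0.05,-0.007,0.6, 0,0,-0.1265,-0.08,-0.1,-0.007,0.6, 0,0,-0.1265,-0.12,-0.15,-0.007,0.6, 0,0,-0.1265,-0.126,-0.163,-0.007,0.6, 0,0,-0.1265,-0.126,-0.163,-0.007,0.6]' 40;  python3 - <<'E'
from h import *
import pickle
robot.get_image('wrist')
o,M=state(); m=robot.camera_model('wrist'); i=robot.get_image('wrist'); pickle.dump(m,open('w3.pkl','wb')); cv2.imwrite('pics/w3.png',i)
E
```

```text
time: 4.62
tool_pos: [417.0, -107.9, 275.7]
tool_rot: [-3.137, 0.161, 0.004]
ft_force: [0.7, -0.4, -4.2]
grip_width: 49.7
t 4.67 p [ 417.8 -108.9  276. ] yaw -5.91 tilt [-0.002  0.    -1.   ] F [-0.4 -0.9 -4.1] g 50.3 j6 1.42
```

View pics/w3.png

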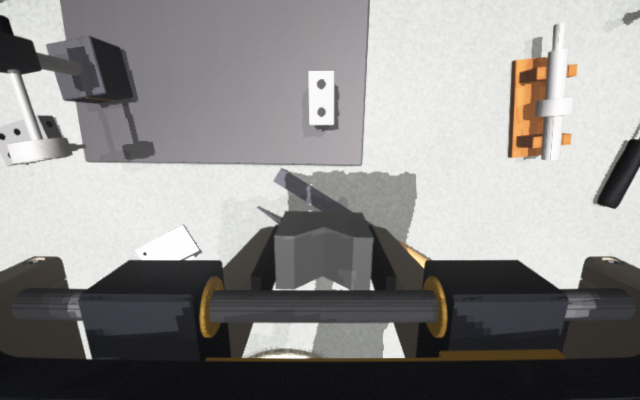

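The stop's bright top is at (321,98), the plate's near-right corner at (361,164), and the block is seated between the jaws at (323,240). I fit the stop and the plate edges.

```bash
python3 - <<'E'
from h import *
import pickle
m=pickle.load(open('w3.pkl','rb'));i=cv2.imread('pics/w3.png')
g=cv2.cvtColor(i,cv2.COLOR_BGR2GRAY)
mk=np.zeros_like(g);mk[60:135,295:350]=(g[60:135,295:350]>165)*255
mk=cv2.morphologyEx(mk,cv2.MORPH_CLOSE,np.ones((15,15)))
c=max(cv2.findContours(mk,0,1)[0],key=cv2.contourArea)
P=onz(m,c.reshape(-1,2),126)
r=cv2.minAreaRect(P[:,:2].astype(np.float32));print('stop',r)
# plate edges: near edge and right edge at z=50
pts=[]
for x in range(150,350,4):
    col=g[140:180,x].astype(int); d=np.diff(cv2.GaussianBlur(col.astype(np.float32).reshape(-1,1),(1,5),0).ravel()); pts.append((x,140+np.argmax(d)+.5))
P=onz(m,pts,50); v=cv2.fitLine(P[:,:2].astype(np.float32),cv2.DIST_HUBER,0,.01,.01).ravel();print('near edge ang',np.degrees(np.arctan2(v[1],v[0])),v)
pts=[]
for y in range(5,155,4):
    d=np.diff(g[y,350:380].astype(float)); pts.append((350+np.argmax(d)+.5,y))
P=onz(m,pts,50); v=cv2.fitLine(P[:,:2].astype(np.float32),cv2.DIST_HUBER,0,.01,.01).ravel();print('right edge ang',np.degrees(np.arctan2(v[1],v[0])),v)
# held block corners
crop(i,265,205,385,300,6,'w3h.png');crop(i,290,55,355,140,7,'w3s.png')
E
```

```text
stop ((505.8504638671875, -123.3440933227539), (40.17319869995117, 60.73466491699219), 85.20635986328125)
near edge ang 83.230034 [ 1.1788331e-01  9.9302745e-01  4.4441022e+02 -3.1729057e+01]
right edge ang -7.0165057 [ 9.92510974e-01 -1.22155264e-01  5.31909851e+02 -1.72300293e+02]
```

View pics/w3h.png

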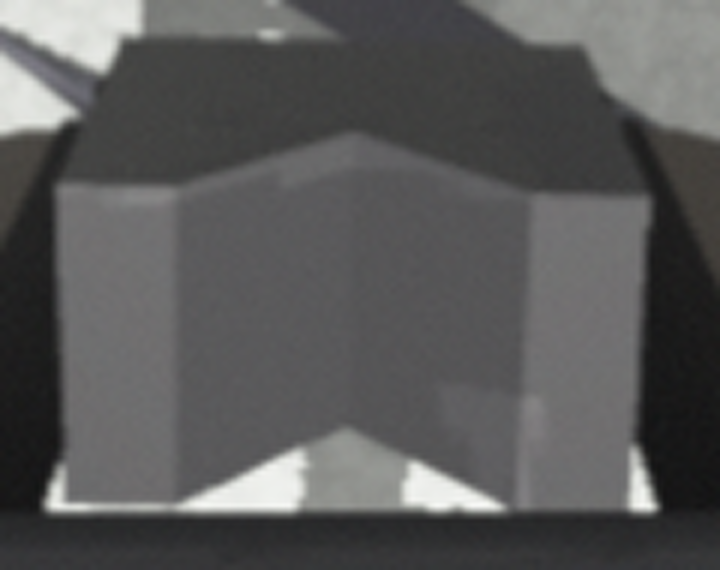

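View pics/w3s.png

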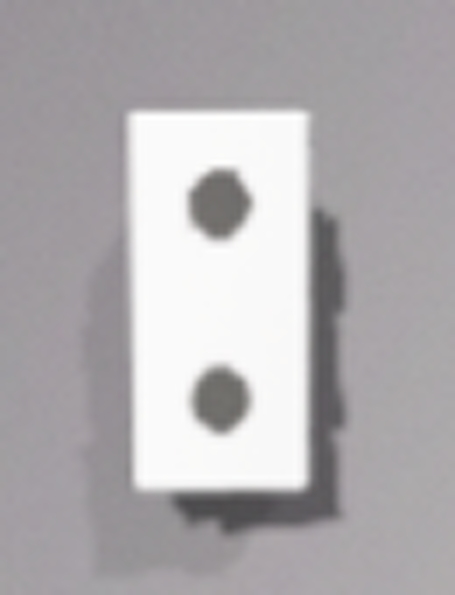

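```bash
python3 - <<'E'
from h import *
import pickle
m=pickle.load(open('w3.pkl','rb'))
q=lambda L,x0,y0,k:[(x0+(a+.5)/k-.5,y0+(b+.5)/k-.5) for a,b in L]
P=onz(m,q([(128,112),(310,112),(307,490),(134,490)],290,55,7),126)
print(P.round(1).tolist(),P.mean(0).round(1),[round(float(np.linalg.norm(P[i]-P[i-1])),1) for i in range(4)])
for i,j in ((0,1),(1,2),(2,3),(3,0)): print(np.degrees(np.arctan2(*(P[j]-P[i])[[1,0]])).round(1),end=' ')
tcp=np.array([417.8,-108.9,276]);Rt=down(np.radians(-5.91))
for zz,L in ((291,[(57,183),(650,196),(65,503),(632,510)]),(276,[(352,132),(348,428)])):
    P=onz(m,q(L,265,205,6),zz); print(zz,((P-tcp)@Rt).round(1).tolist())
E
```

```text
[[537.2, -106.7, 126.0], [534.7, -131.4, 126.0], [484.7, -126.2, 126.0], [487.2, -101.7, 126.0]] [ 510.9 -116.5  126. ] [50.3, 24.9, 50.3, 24.6]
-96.0 174.0 84.1 -5.6 291 [[14.6, -24.5, -15.0], [13.4, 25.2, -15.0], [-15.4, -25.1, -15.0], [-16.1, 24.8, -15.0]]
276 [[13.8, 0.2, 0.0], [-16.2, -0.2, 0.0]]
```

Stop centre is (511,-116.7) with yaw -5.9°, size 50.3×24.8. The plate edges give yaw -6.8°. The held block sits -0.9 mm along tool x and its drawn size is 50×30. I'll use a line yaw of -6.2° with these targets:

| Item | x (mm) | y (mm) |
|---|---|---|
| Near block | 519.3 | -41.6 |
| Far block | 527.5 | 33.9 |
| Collar | 523.4 | -3.9 |

```bash
python3 -m creep '[0,0,-0.17,0.02,-0.01,0.01,0.6, 0,0,-0.34,0.04,-0.02,0.03,0.6, 0,0,-0.51,0.06,-0.03,0.05,0.6, 0,0,-0.68,0.08,-0.04,0.06,0.6, 0,0,-0.85,0.09,-0.05,0.07,0.6]' 40;  python3 - <<'E'
from h import *
rel([519.3,-40.8,195],83.8)
E
```

```text
time: 5.35
tool_pos: [514.4, -69.9, 205.8]
tool_rot: [-2.923, -1.15, 0.002]
ft_force: [0.4, -0.5, -5.0]
grip_width: 50.1
t 5.35 p [514.4 -69.9 205.8] yaw 42.96 tilt [-0.001 -0.    -1.   ] F [ 0.4 -0.5 -5. ] g 50.1 j6 0.68
rel w [-1.000e-03  6.000e-04 -7.128e-01] d [ 0.0234 -0.0179  0.0107]
```

```bash
python3 -m creep '[0,0,-0.17,0.0234,-0.0179,0.0107,0.6, 0,0,-0.34,0.0234,-0.0179,0.0107,0.6, 0,0,-0.51,0.0234,-0.0179,0.0107,0.6, 0,0,-0.68,0.0234,-0.0179,0.0107,0.6, 0,0,-0.713,0.0234,-0.0179,0.0107,0.6]' 40; python3 -m creep '[0,0,0,0,0,0.03,0.6, 0,0,0,0,0,0.06,0.6, 0,0,0,0,0,0.09,0.6, 0,0,0,0,0,0.10,0.6, 0,0,0,0,0,0.10,0.6]' 40;python3 - <<'E'
from h import *
import pickle
robot.get_image('wrist')
o,M=state(); m=robot.camera_model('wrist'); i=robot.get_image('wrist'); pickle.dump(m,open('w4.pkl','wb')); cv2.imwrite('pics/w4.png',i)
rel([519.3,-40.8,81],83.8)
E
```

```text
time: 5.98
tool_pos: [518.4, -40.9, 195.7]
tool_rot: [-2.343, -2.092, 0.002]
ft_force: [-0.3, -0.5, -4.4]
grip_width: 50.2
time: 6.6
tool_pos: [518.3, -40.2, 96.2]
tool_rot: [-2.344, -2.091, 0.001]
ft_force: [-1.0, -0.5, -2.7]
grip_width: 50.0
t 6.65 p [518.8 -40.2  97. ] yaw 83.48 tilt [ 0. -0. -1.] F [-0.4  0.1 -4.9] g 49.8 j6 0.03
t 6.70 p [519.1 -40.2  97.4] yaw 83.50 tilt [ 0.001 -0.    -1.   ] F [ 0.6 -0.3 -4.5] g 49.6 j6 0.03
rel w [ 0.0013 -0.     -0.0052] d [-0.0006  0.0002  0.0164]
```

View pics/w4.png

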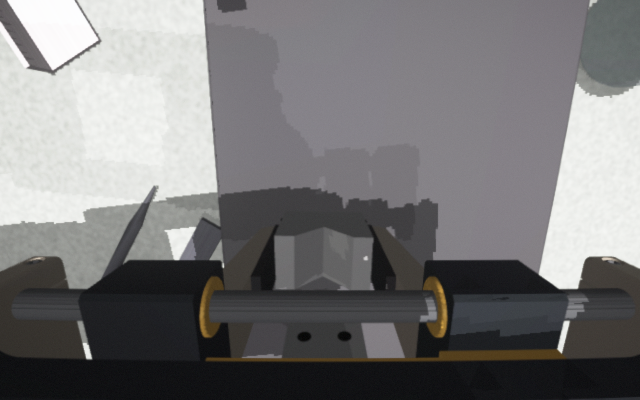

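The stop's two holes at (303,337) and (344,337) are centred on the V at 323, so the alignment is good. I lower gently.

```bash
python3 -m creep '[0,0,-0.005,-0.0006,0,0.008,0.6, 0,0,-0.005,-0.0006,0,0.012,0.6, 0,0,-0.005,-0.0006,0,0.0145,0.6, 0,0,-0.005,-0.0006,0,0.016,0.6, 0,0,-0.005,-0.0006,0,0.0165,0.6]' 40; python3 - <<'E'
from h import *
state()
E
```

```text
time: 7.32
tool_pos: [518.2, -40.5, 80.4]
tool_rot: [-2.338, -2.099, 0.0]
ft_force: [-3.2, -0.1, 5.7]
grip_width: 50.0
t 7.33 p [518.2 -40.5  80.4] yaw 83.84 tilt [-0.  0. -1.] F [-3.2 -0.1  5.7] g 50.0 j6 0.03
```

Touchdown, with about 10 N taken up. I release and lift.

```bash
python3 -m creep '[0,0,0,0,0,0,0.4, 0,0,0,0,0,0,0.2, 0,0,0,0,0,0,0, 0,0,0,0,0,-0.03,0, 0,0,0,0,0,-0.09,0]' 40; python3 - <<'E'
from h import *
state()
E
python3 -m creep '[0,0,0,-0.02,0,-0.06,0, 0,0,0,-0.02,0,-0.12,0, 0,0,0,-0.02,0,-0.16,0, 0,0,0,-0.02,0,-0.16,0, 0,0,0,-0.02,0,-0.16,0]' 40
python3 - <<'E'
from h import *
rel([430,385,270],0)
E
```

```text
time: 7.95
tool_pos: [516.6, -40.4, 169.3]
tool_rot: [-2.335, -2.097, 0.005]
ft_force: [1.2, 0.3, 0.9]
grip_width: 91.4
t 7.95 p [516.6 -40.4 169.3] yaw 83.84 tilt [-0.005  0.    -1.   ] F [1.2 0.3 0.9] g 91.4 j6 0.03
time: 8.57
tool_pos: [515.6, -60.4, 329.3]
tool_rot: [-2.337, -2.099, 0.001]
ft_force: [0.3, -1.0, 0.1]
grip_width: 92.2
t 8.57 p [515.6 -60.4 329.3] yaw 83.84 tilt [-0.001  0.    -1.   ] F [ 0.3 -1.   0.1] g 92.2 j6 -0.01
rel w [-7.0000e-04  6.0000e-04  1.4633e+00] d [ 0.4336 -0.1328  0.0594]
```

```bash
python3 -m creep '[0,0,0.17,0.06,-0.018,0.01,0, 0,0,0.34,0.12,-0.036,0.02,0, 0,0,0.51,0.18,-0.054,0.02,0, 0,0,0.68,0.235,-0.07,0.03,0, 0,0,0.85,0.29,-0.09,0.04,0]' 40
python3 - <<'E'
from h import *
rel([430,385,270],0)
E
```

```text
time: 9.2
tool_pos: [462.1, 217.0, 291.9]
tool_rot: [2.984, 0.981, -0.004]
ft_force: [-0.1, 0.9, 0.9]
grip_width: 91.9
t 9.20 p [462.1 217.  291.9] yaw 36.41 tilt [-0.002 -0.001 -1.   ] F [-0.1  0.9  0.9] g 91.9 j6 1.37
rel w [4.000e-04 2.400e-03 6.355e-01] d [ 0.0739 -0.1542  0.0217]
```

```bash
python3 -m creep '[0,0,0.17,0.025,-0.052,0.02,0, 0,0,0.34,0.05,-0.1,0.02,0, 0,0,0.51,0.074,-0.154,0.022,0, 0,0,0.6355,0.074,-0.154,0.022,0, 0,0,0.6355,0.074,-0.154,0.022,0]' 40
python3 - <<'E'
from h import *
import pickle
robot.get_image('top')
o,M=state(); m=robot.camera_model('wrist'); i=robot.get_image('wrist'); pickle.dump(m,open('w5.pkl','wb')); cv2.imwrite('pics/w5.png',i)
E
```

```text
time: 9.82
tool_pos: [429.4, 383.2, 269.7]
tool_rot: [3.139, 0.012, -0.004]
ft_force: [0.7, -1.1, -0.0]
grip_width: 91.7
t 9.88 p [429.8 382.7 270.2] yaw 0.50 tilt [-0.002 -0.002 -1.   ] F [-0.2 -0.3 -0.4] g 91.7 j6 2.29
```

View pics/w5.png

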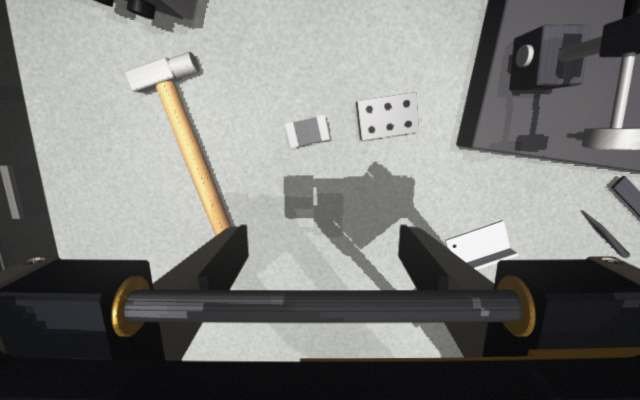

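V-block B is at (307,131) and the flat decoy block at (388,117), with only about 40 mm between them. I'll pre-close the fingers to about 68 mm.

```bash
python3 - <<'E'
from h import *
i=cv2.imread('pics/w5.png'); crop(i,275,80,425,155,5,'w5a.png')
E
```

```text
(no output)
```

View pics/w5a.png

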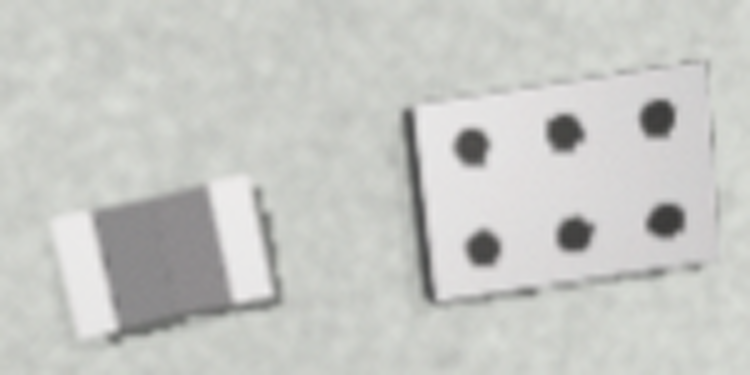

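```bash
python3 - <<'E'
from h import *
import pickle
m=pickle.load(open('w5.pkl','rb'))
q=lambda L,x0,y0,k:[(x0+(a+.5)/k-.5,y0+(b+.5)/k-.5) for a,b in L]
for n,L in (('groove',[(92,210),(207,185),(233,305),(118,325)]),('outer',[(50,217),(250,175),(275,298),(78,338)])):
    P=onz(m,q(L,275,80,5),45)
    print(n,P.round(1).tolist(),P.mean(0).round(1),[round(float(np.linalg.norm(P[i]-P[i-1])),1) for i in range(4)],[round(float(np.degrees(np.arctan2(*(P[j]-P[i])[[1,0]]))),1) for i,j in ((0,1),(1,2),(2,3),(3,0))])
print(onz(m,q([(405,107),(430,300)],275,80,5),0))
E
```

```text
groove [[501.3, 420.0, 45.0], [507.5, 391.6, 45.0], [478.5, 385.0, 45.0], [473.3, 413.9, 45.0]] [490.1 402.7  45. ] [28.7, 29.1, 29.8, 29.3] [-77.7, -167.2, 100.1, 12.3]
outer [[499.6, 430.5, 45.0], [510.0, 381.1, 45.0], [480.3, 374.5, 45.0], [470.0, 424.1, 45.0]] [489.9 402.5  45. ] [30.3, 50.5, 30.4, 50.6] [-78.1, -167.6, 101.7, 12.2]
[[529.58602554 338.78983679   0.        ]
 [477.97998665 330.05009871   0.        ]]
```

```bash
python3 - <<'E'
from h import *
rel([490,402.6,100],12.1)
E
```

```text
t 9.93 p [430.1 382.5 270.6] yaw 0.46 tilt [-0.002 -0.001 -1.   ] F [ 0.3  0.6 -0.6] g 91.9 j6 2.29
rel w [ 0.0013  0.0017 -0.2032] d [ 0.0603 -0.0198  0.1705]
```

```bash
python3 -m creep '[0.001,0.002,-0.1,0.0603,-0.0198,0.05,0.26, 0.001,0.002,-0.203,0.0603,-0.0198,0.1,0.26, 0.001,0.002,-0.203,0.0603,-0.0198,0.15,0.26, 0.001,0.002,-0.203,0.0603,-0.0198,0.17,0.26, 0.001,0.002,-0.203,0.0603,-0.0198,0.17,0.26]' 40
python3 - <<'E'
from h import *
robot.get_image('top')
i=robot.get_image('wrist');cv2.imwrite('pics/w6.png',i)
rel([490,402.6,30.4],12.1)
E
```

```text
time: 10.55
tool_pos: [490.4, 402.6, 101.2]
tool_rot: [3.124, 0.327, 0.0]
ft_force: [0.0, 0.3, 0.7]
grip_width: 68.0
t 10.65 p [491.7 404.  103.8] yaw 11.95 tilt [ 0.004  0.003 -1.   ] F [ 1.1 -0.2  0.9] g 67.7 j6 2.05
rel w [-0.002  -0.0044 -0.0026] d [-0.0023  0.0012  0.0734]
```

View pics/w6.png

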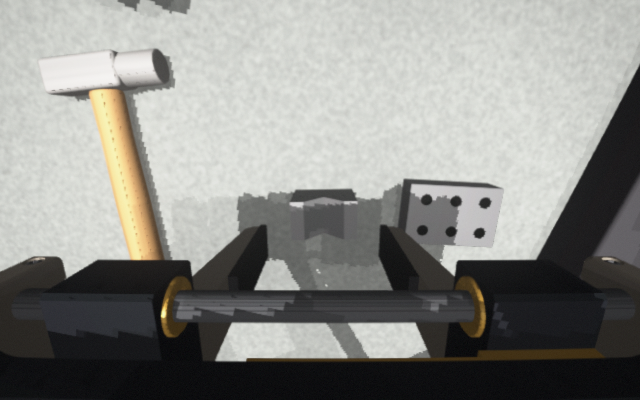

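The block is centred in the jaws at (323,212), and the right finger clears the decoy. I descend and grip.

```bash
python3 -m creep '[0,0,0,0,0,0.04,0.26, 0,0,0,0,0,0.07,0.26, 0,0,0,0,0,0.07,0.26, 0,0,0,0,0,0.07,0.26, 0,0,0,0,0,0.07,0.3]' 40; python3 -m creep '[0,0,0,0,0,0,0.6, 0,0,0,0,0,0,0.6, 0,0,0,0,0,0,0.6, 0,0,0,0,0,0,0.6, 0,0,0,0,0,0,0.6]' 40;  python3 - <<'E'
from h import *
state()
E
```

```text
time: 11.28
tool_pos: [491.9, 404.4, 33.9]
tool_rot: [-3.122, -0.327, -0.007]
ft_force: [-0.7, -0.0, 0.6]
grip_width: 64.4
time: 11.9
tool_pos: [491.2, 403.6, 32.6]
tool_rot: [-3.123, -0.327, -0.004]
ft_force: [-1.4, -1.5, 6.6]
grip_width: 49.8
t 11.90 p [491.2 403.6  32.6] yaw 11.95 tilt [ 0.002  0.001 -1.   ] F [-1.4 -1.5  6.6] g 49.8 j6 2.05
```

```bash
python3 -m creep '[0,0,0,0,0,-0.06,0.6, 0,0,0,0,0,-0.12,0.6, 0,0,0,0,0,-0.18,0.6, 0,0,0,0,0,-0.24,0.6, 0,0,0,0,0,-0.27,0.6]' 40;  python3 - <<'E'
from h import *
import pickle
robot.get_image('top');robot.get_image('top')
o,M=state(); m=robot.camera_model('wrist'); i=robot.get_image('wrist'); pickle.dump((m,o['tool_pos'],M),open('w7.pkl','wb')); cv2.imwrite('pics/w7.png',i)
crop(i,265,205,385,300,6,'w7h.png')
rel([470,180,300],45)
E
```

```text
time: 12.52
tool_pos: [490.7, 403.6, 305.2]
tool_rot: [-3.122, -0.326, -0.007]
ft_force: [-0.5, 0.7, -4.5]
grip_width: 49.5
t 12.62 p [491.4 404.1 305.3] yaw 11.94 tilt [ 0.006  0.005 -1.   ] F [ 0.3  0.6 -4.2] g 49.8 j6 2.05
t 12.68 p [490.5 403.4 302.4] yaw 11.94 tilt [ 0.003  0.002 -1.   ] F [ 0.  -0.4 -5.6] g 50.0 j6 2.05
rel w [-0.0006 -0.0041 -0.577 ] d [-0.0663  0.2143  0.0018]
```

View pics/w7h.png

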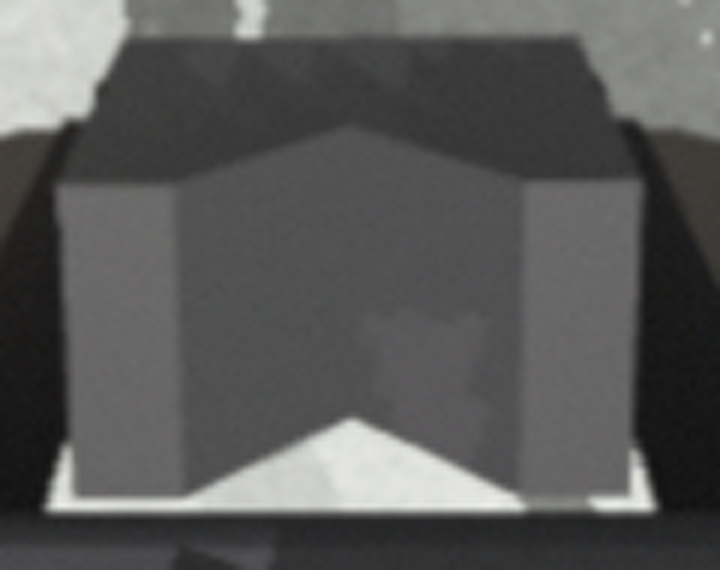

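```bash
python3 - <<'E'
from h import *
import pickle
m,tcp,M=pickle.load(open('w7.pkl','rb'))
q=lambda L,x0,y0,k:[(x0+(a+.5)/k-.5,y0+(b+.5)/k-.5) for a,b in L]
for zz,L in ((12.4,[(57,183),(642,180),(75,497),(628,495)]),(-2.6,[(350,125),(350,418)])):
    P=onz(m,q(L,265,205,6),tcp[2]+zz); print(zz,((P-tcp)@M).round(1).tolist())
E
```

```text
12.4 [[13.4, -25.0, -12.2], [13.8, 24.9, -12.4], [-16.4, -24.6, -12.4], [-16.1, 24.9, -12.6]]
-2.6 [[13.5, 0.0, 2.7], [-16.5, 0.0, 2.5]]
```

```bash
python3 -m creep '[0,0,-0.12,-0.014,0.05,0,0.6, 0,0,-0.24,-0.028,0.1,0,0.6, 0,0,-0.36,-0.042,0.15,0,0.6, 0,0,-0.48,-0.056,0.19,0,0.6, 0,0,-0.577,-0.066,0.214,0,0.6]' 40;  python3 - <<'E'
from h import *
rel([527.5,33.9,220],83.8)
E
```

```text
time: 13.3
tool_pos: [468.2, 177.8, 298.5]
tool_rot: [-2.901, -1.206, 0.004]
ft_force: [0.5, 0.1, -5.3]
grip_width: 49.4
t 13.30 p [468.2 177.8 298.5] yaw 45.14 tilt [-0.003 -0.001 -1.   ] F [ 0.5  0.1 -5.3] g 49.4 j6 1.14
rel w [-0.002   0.0018 -0.6747] d [-0.06    0.1436  0.0785]
```

```bash
python3 -m creep '[0,0,-0.17,-0.02,0.045,0,0.6, 0,0,-0.34,-0.04,0.09,0,0.6, 0,0,-0.51,-0.0589,0.1427,0,0.6, 0,0,-0.675,-0.0589,0.1427,0.03,0.6, 0,0,-0.675,-0.0589,0.1427,0.06,0.6]' 40;  python3 -m creep '[0,0,0,0,0,0.05,0.6, 0,0,0,0,0,0.1,0.6, 0,0,0,0,0,0.125,0.6, 0,0,0,0,0,0.135,0.6, 0,0,0,0,0,0.135,0.6]' 40;python3 - <<'E'
from h import *
import pickle
robot.get_image('top');robot.get_image('top')
o,M=state(); m=robot.camera_model('wrist'); i=robot.get_image('wrist'); pickle.dump((m,o['tool_pos'],M),open('w8.pkl','wb')); cv2.imwrite('pics/w8.png',i)
rel([527.65,35.3,83.1],83.8)
E
```

```text
time: 13.92
tool_pos: [528.0, 36.6, 237.9]
tool_rot: [-2.338, -2.095, 0.001]
ft_force: [0.4, 0.9, -4.9]
grip_width: 49.8
time: 14.55
tool_pos: [528.7, 37.8, 105.3]
tool_rot: [-2.34, -2.095, -0.0]
ft_force: [-0.4, 0.5, -4.4]
grip_width: 50.0
t 14.65 p [530.1  37.9 107. ] yaw 83.68 tilt [ 0.003  0.001 -1.   ] F [ 0.3 -0.3 -4.5] g 49.6 j6 0.18
t 14.70 p [530.4  37.9 107.4] yaw 83.68 tilt [ 0.004  0.001 -1.   ] F [ 0.6 -0.1 -4.5] g 49.6 j6 0.18
rel w [ 0.0033 -0.0017 -0.0022] d [-0.0029 -0.0025  0.0243]
```

View pics/w8.png

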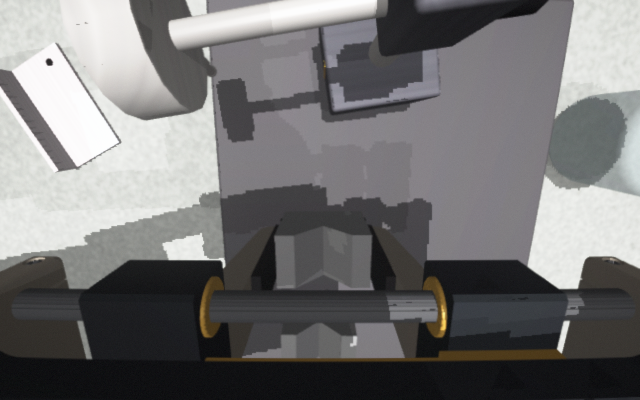

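The arm is still ringing by a couple of mm, so I settle before computing.

```bash
python3 -m creep '[0,0,-0.002,-0.002,-0.0018,0.01,0.6, 0,0,-0.002,-0.002,-0.0018,0.016,0.6, 0,0,-0.002,-0.002,-0.0018,0.016,0.6, 0,0,-0.002,-0.002,-0.0018,0.016,0.6, 0,0,-0.002,-0.002,-0.0018,0.016,0.6]' 40;python3 - <<'E'
from h import *
import pickle
o,M=state(); m=robot.camera_model('wrist'); i=robot.get_image('wrist'); pickle.dump((m,o['tool_pos'],M),open('w9.pkl','wb')); cv2.imwrite('pics/w9.png',i)
crop(i,255,200,395,360,4,'w9h.png')
rel([527.65,35.3,82.6],83.8)
E
```

```text
time: 15.32
tool_pos: [527.9, 36.1, 90.6]
tool_rot: [2.338, 2.097, 0.004]
ft_force: [0.2, 0.2, -4.8]
grip_width: 49.7
t 15.32 p [527.9  36.1  90.6] yaw 83.79 tilt [ 0.002  0.001 -1.   ] F [ 0.2  0.2 -4.8] g 49.7 j6 0.17
t 15.38 p [527.9  36.1  90.6] yaw 83.79 tilt [ 0.002  0.001 -1.   ] F [-0.2  0.2 -4.4] g 49.8 j6 0.17
rel w [ 0.0021 -0.0015 -0.0002] d [-0.0008 -0.0002  0.008 ]
```

View pics/w9h.png

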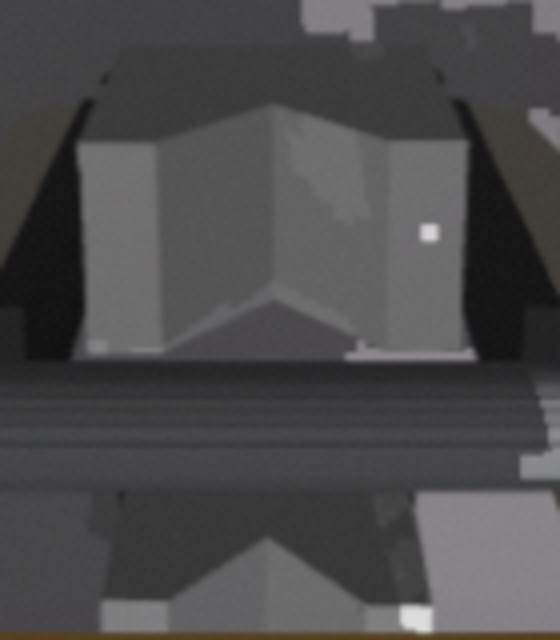

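```bash
python3 - <<'E'
from h import *
import pickle
m,tcp,M=pickle.load(open('w9.pkl','rb'))
q=lambda L,x0,y0,k:[(x0+(a+.5)/k-.5,y0+(b+.5)/k-.5) for a,b in L]
u=np.array([.108,.994]);n=np.array([.994,-.108]);s=np.array([511.1,-116.7])
def rep(k,P):
    for p in P: print(k,p.round(1),'along %.1f across %.1f'%((p[:2]-s)@u,(p[:2]-s)@n))
rep('near Vbot',onz(m,q([(267,538)],255,200,4),80))
rep('near top',onz(m,q([(103,601),(167,601),(365,607),(430,607)],255,200,4),95))
rep('held Vbot',onz(m,q([(274,105),(274,284)],255,200,4),tcp[2]-2.6))
E
```

```text
near Vbot [520.1 -27.4  80. ] along 89.7 across -0.7
near top [495.7 -24.1  95. ] along 90.4 across -25.4
near top [505.2 -25.1  95. ] along 90.4 across -15.7
near top [534.8 -29.5  95. ] along 89.3 across 14.1
near top [544.6 -30.6  95. ] along 89.2 across 24.0
held Vbot [529.6  49.1  88. ] along 166.8 across 0.5
held Vbot [526.6  21.8  88. ] along 139.3 across 0.4
```

The near block sits at 74.8 along and -0.7 across. I set the held one to about 151 along, -0.4 across and lower it.

```bash
python3 -m creep '[0.002,-0.0015,0,-0.001,-0.0006,0.003,0.6, 0.002,-0.0015,0,-0.001,-0.0006,0.006,0.6, 0.002,-0.0015,0,-0.001,-0.0006,0.008,0.6, 0.002,-0.0015,0,-0.001,-0.0006,0.0085,0.6, 0.002,-0.0015,0,-0.001,-0.0006,0.0085,0.6]' 40;python3 - <<'E'
from h import *
state()
E
```

```text
time: 16.0
tool_pos: [526.9, 35.1, 82.6]
tool_rot: [-2.338, -2.098, 0.001]
ft_force: [-3.7, -1.4, 6.5]
grip_width: 49.7
t 16.00 p [526.9  35.1  82.6] yaw 83.79 tilt [-0.001 -0.    -1.   ] F [-3.7 -1.4  6.5] g 49.7 j6 0.17
```

```bash
python3 -m creep '[0,0,0,0,0,0,0.4, 0,0,0,0,0,0,0.2, 0,0,0,0,0,0,0, 0,0,0,0,0,-0.03,0, 0,0,0,0,0,-0.09,0]' 40; 
python3 -m creep '[0,0,0.15,-0.02,0,-0.06,0, 0,0,0.3,-0.04,-0.02,-0.12,0, 0,0,0.45,-0.04,-0.06,-0.16,0, 0,0,0.6,-0.04,-0.1,-0.16,0, 0,0,0.75,-0.04,-0.12,-0.16,0]' 40
python3 - <<'E'
from h import *
rel([390,-60,330],-6)
E
```

```text
time: 16.62
tool_pos: [525.4, 35.1, 170.9]
tool_rot: [-2.336, -2.096, 0.006]
ft_force: [2.5, -0.4, 0.9]
grip_width: 91.0
time: 17.25
tool_pos: [401.9, 8.4, 332.6]
tool_rot: [2.947, 1.088, 0.002]
ft_force: [1.3, -0.1, -0.6]
grip_width: 91.6
t 17.25 p [401.9   8.4 332.6] yaw 40.53 tilt [ 0.001 -0.    -1.   ] F [ 1.3 -0.1 -0.6] g 91.6 j6 0.88
rel w [ 4.000e-04 -1.200e-03  8.121e-01] d [-0.0535  0.0442  0.0026]
```

```bash
python3 -m creep '[0,0,0.17,-0.02,0.02,0,0, 0,0,0.34,-0.05,0.044,0,0, 0,0,0.51,-0.0535,0.0442,0,0, 0,0,0.68,-0.0535,0.0442,0,0, 0,0,0.81,-0.0535,0.0442,0,0]' 40
python3 - <<'E'
from h import *
import pickle
robot.get_image('top');robot.get_image('top')
o,M=state(); m=robot.camera_model('wrist'); i=robot.get_image('wrist'); pickle.dump((m,o['tool_pos'],M),open('w10.pkl','wb')); cv2.imwrite('pics/w10.png',i)
crop(i,210,40,370,160,5,'w10h.png')
E
```

```text
time: 17.88
tool_pos: [391.7, -60.2, 332.0]
tool_rot: [3.137, -0.162, -0.0]
ft_force: [-0.4, -0.4, 0.9]
grip_width: 92.1
t 17.98 p [391.8 -60.1 332. ] yaw -5.69 tilt [-0. -0. -1.] F [-0.5 -0.9  0.2] g 91.6 j6 1.51
```

View pics/w10.png

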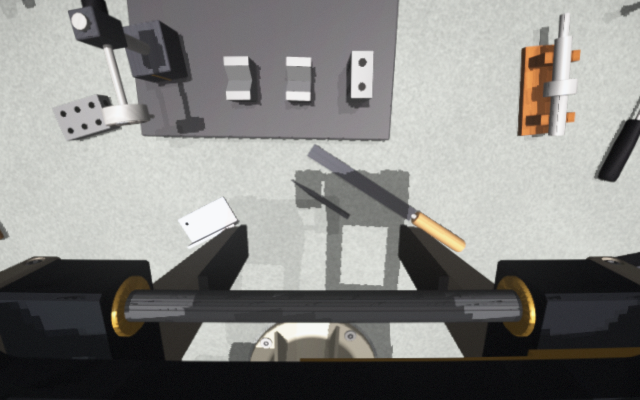

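View pics/w10h.png

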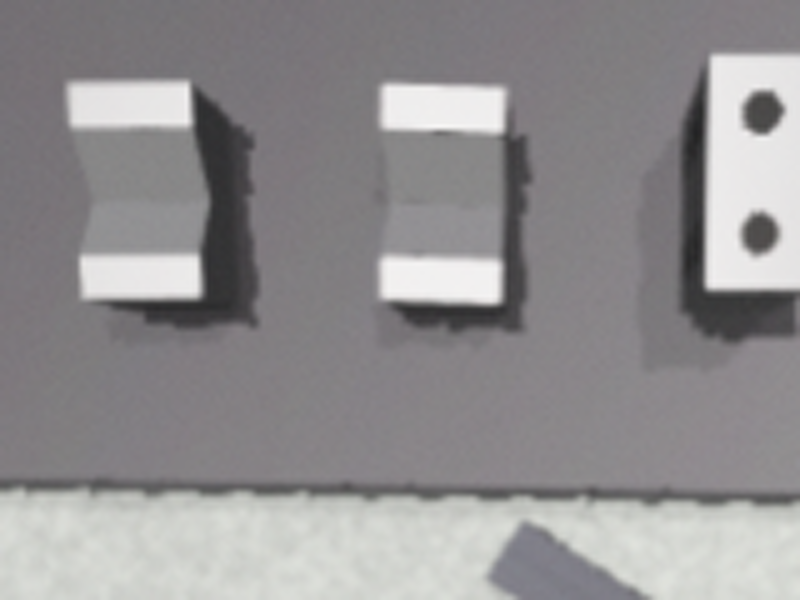

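The wrist view shows both blocks standing upright in line: far at (238,78), near at (299,80), stop at (361,75). I measure them.

```bash
python3 - <<'E'
from h import *
import pickle
m,tcp,M=pickle.load(open('w10.pkl','rb'));i=cv2.imread('pics/w10.png')
q=lambda L,x0,y0,k:[(x0+(a+.5)/k-.5,y0+(b+.5)/k-.5) for a,b in L]
A=lambda a,b:round(float(np.degrees(np.arctan2(*(b-a)[[1,0]]))),1)
crop(i,340,40,380,110,8,'w10s.png')
u=np.array([.108,.994]);n=np.array([.994,-.108]);s=np.array([511.1,-116.7])
for k,L,z in (('far',[(67,82),(190,80),(203,299),(82,299)],95),('near',[(380,84),(508,87),(503,304),(378,302)],95)):
    P=onz(m,q(L,210,40,5),z);c=P.mean(0)
    print(k,c.round(1),'along %.1f across %.1f'%((c[:2]-s)@u,(c[:2]-s)@n),[round(float(np.linalg.norm(P[i]-P[i-1])),1) for i in range(4)],A(P[1],P[0]),A(P[2],P[3]),A(P[3],P[0]),A(P[2],P[1]))
E
```

```text
far [526.8  33.8  95. ] along 151.3 across -0.6 [50.7, 30.1, 51.0, 30.5] 84.8 84.0 -5.7 -5.3
near [518.  -41.6  95. ] along 75.4 across -1.2 [50.8, 31.2, 50.6, 31.4] 82.9 83.3 -7.9 -7.6
```

View pics/w10s.png

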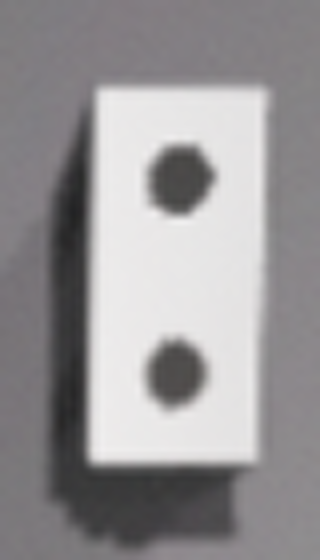

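```bash
python3 - <<'E'
from h import *
import pickle
m,tcp,M=pickle.load(open('w10.pkl','rb'))
q=lambda L,x0,y0,k:[(x0+(a+.5)/k-.5,y0+(b+.5)/k-.5) for a,b in L]
A=lambda a,b:round(float(np.degrees(np.arctan2(*(b-a)[[1,0]]))),1)
P=onz(m,q([(96,88),(270,88),(259,465),(88,465)],340,40,8),126);c=P.mean(0)
print(c.round(1),[round(float(np.linalg.norm(P[i]-P[i-1])),1) for i in range(4)],A(P[1],P[0]),A(P[2],P[3]),A(P[3],P[0]),A(P[2],P[1]))
f,nn=np.array([526.8,33.8]),np.array([518,-41.6]);d=(f-nn)/np.linalg.norm(f-nn)
print('dir',d,'angle',np.degrees(np.arctan2(d[1],d[0])),'stop off line',(c[:2]-nn)@np.array([d[1],-d[0]]),'face to mid', ((f+nn)/2-c[:2])@d-12.5, 'mid',(f+nn)/2)
# shaft
sh=onz(m,[(563,13),(561,88),(559,135)],44);print(sh.round(1))
E
```

```text
[ 510.8 -116.2  126. ] [50.3, 24.3, 50.3, 24.7] 84.5 84.4 -5.8 -5.4
dir [0.11592402 0.99325808] angle 83.34307601036657 stop off line 1.4904507345010305 face to mid 100.3934095572168 mid [522.4  -3.9]
[[ 576.  -405.    44. ]
 [ 478.5 -409.4   44. ]
 [ 412.3 -411.8   44. ]]
```

Blocks: 75.9 mm apart, line at 83.3°, with the stop's middle 1.5 mm off the line. Putting the collar midway leaves a gap of about 4.4 mm. Now the shaft. The last joint's range means I must grasp at yaw 180 so the placing yaw comes out at about 83.

```bash
python3 -m creep '[0,0,-0.17,0.03,0.05,0,0, 0,0,-0.34,0.06,0.1,0,0, 0,0,-0.51,0.09,0.15,0,0, 0,0,-0.68,0.12,0.2,0,0, 0,0,-0.85,0.15,0.25,0,0]' 40
python3 -m creep '[0,0,-0.17,0,0,0,0, 0,0,-0.34,0,0,0,0, 0,0,-0.51,0,0,0,0, 0,0,-0.68,0,0,0,0, 0,0,-0.85,0,0,0,0]' 40
python3 -m creep '[0,0,-0.17,0,0,0,0, 0,0,-0.34,0,0,0,0, 0,0,-0.51,0,0,0,0, 0,0,-0.68,0,0,0,0, 0,0,-0.85,0,0,0,0]' 40
python3 - <<'E'
from h import *
rel([560,-408,260],180)
E
```

```text
time: 18.65
tool_pos: [517.5, -325.3, 331.8]
tool_rot: [-2.917, -1.167, 0.0]
ft_force: [0.8, 0.3, 0.6]
grip_width: 91.6
time: 19.27
tool_pos: [516.8, -323.4, 331.8]
tool_rot: [-2.175, -2.266, 0.0]
ft_force: [-0.1, -0.6, -0.1]
grip_width: 91.4
time: 19.9
tool_pos: [516.8, -323.4, 331.8]
tool_rot: [-1.047, -2.961, 0.0]
ft_force: [-0.2, -0.4, -0.8]
grip_width: 91.9
t 19.90 p [ 516.8 -323.4  331.8] yaw 141.05 tilt [-0.  0. -1.] F [-0.2 -0.4 -0.8] g 91.9 j6 -1.45
rel w [-1.000e-04 -4.000e-04 -6.799e-01] d [-0.0868 -0.0387  0.0718]
```

```bash
python3 -m creep '[0,0,-0.17,-0.04,-0.02,0.04,0, 0,0,-0.34,-0.08,-0.0387,0.072,0, 0,0,-0.51,-0.0868,-0.0387,0.072,0, 0,0,-0.68,-0.0868,-0.0387,0.072,0, 0,0,-0.68,-0.0868,-0.0387,0.072,0]' 40
python3 - <<'E'
from h import *
import pickle
o,M=state(); m=robot.camera_model('wrist'); i=robot.get_image('wrist'); pickle.dump((m,o['tool_pos'],M),open('w11.pkl','wb')); cv2.imwrite('pics/w11.png',i)
E
```

```text
time: 20.52
tool_pos: [559.2, -408.6, 259.5]
tool_rot: [-0.012, -3.141, -0.001]
ft_force: [-0.9, 0.4, 0.1]
grip_width: 91.5
t 20.52 p [ 559.2 -408.6  259.5] yaw 179.55 tilt [-0.001  0.    -1.   ] F [-0.9  0.4  0.1] g 91.5 j6 -2.20
```

View pics/w11.png

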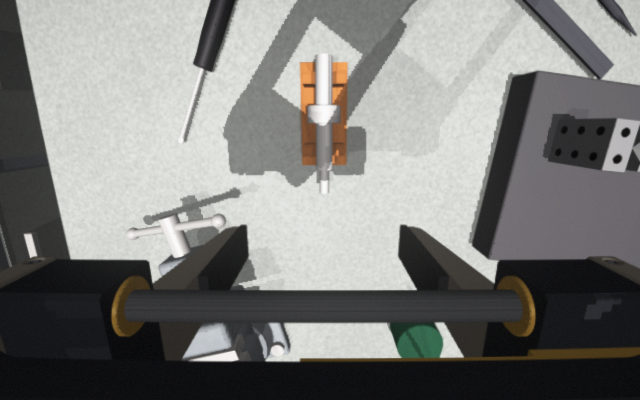

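```bash
python3 - <<'E'
from h import *
import pickle
m,tcp,M=pickle.load(open('w11.pkl','rb'));i=cv2.imread('pics/w11.png')
crop(i,280,45,370,200,5,'w11s.png')
print(onz(m,[(130,233),(222,220),(175,235)],100).round(0))
E
```

```text
[[ 607. -627.  100.]
 [ 593. -521.  100.]
 [ 610. -576.  100.]]
```

View pics/w11s.png

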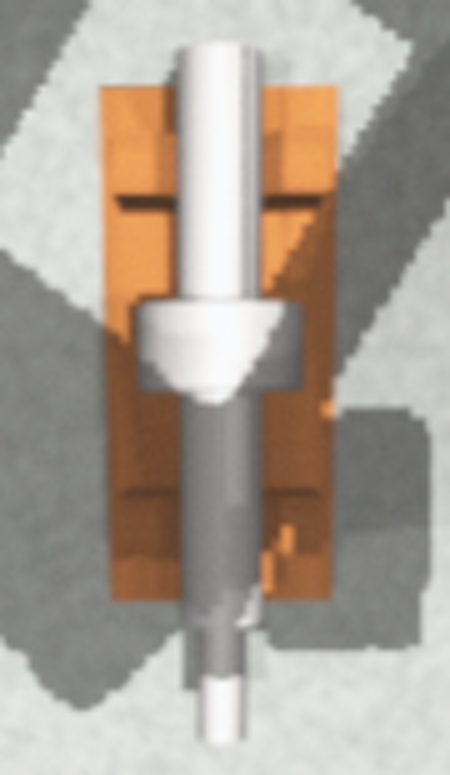

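```bash
python3 - <<'E'
from h import *
import pickle
m,tcp,M=pickle.load(open('w11.pkl','rb'))
q=lambda L,x0,y0,k:[(x0+(a+.5)/k-.5,y0+(b+.5)/k-.5) for a,b in L]
P=onz(m,q([(218,45),(218.5,346),(221,740),(135,346),(302,346),(135,306),(135,388),(218,616)],280,45,5),44)
print(P.round(1).tolist())
d=P[2]-P[0];print(np.degrees(np.arctan2(d[1],d[0])),np.linalg.norm(d),np.linalg.norm(P[3]-P[4]),np.linalg.norm(P[5]-P[6]),np.linalg.norm(P[2]-P[1]))
E
```

```text
[[411.4, -406.9, 44.0], [478.2, -407.3, 44.0], [575.0, -407.4, 44.0], [478.1, -427.3, 44.0], [478.4, -387.3, 44.0], [468.9, -427.1, 44.0], [487.8, -427.5, 44.0], [543.2, -407.9, 44.0]]
-0.19555658260649722 163.5266714162774 40.00596681677917 18.970509212885105 96.72403000538442
```

Collar at (478.3,-407.3), axis along world x, collar drawn 40.0 mm in diameter. I approach it.

```bash
python3 - <<'E'
from h import *
rel([478.3,-407.3,110],180)
E
```

```text
t 20.57 p [ 559.2 -408.5  259.7] yaw 179.38 tilt [-0.001  0.    -1.   ] F [0.2 0.9 0.8] g 91.9 j6 -2.19
rel w [ 0.0002 -0.0005 -0.0109] d [0.0808 0.0002 0.1498]
```

```bash
python3 -m creep '[0,0,-0.011,0.04,0,0.04,0, 0,0,-0.011,0.0808,0,0.09,0, 0,0,-0.011,0.0808,0,0.13,0, 0,0,-0.011,0.0808,0,0.15,0, 0,0,-0.011,0.0808,0,0.15,0]' 40
python3 -m creep '[0,0,0,0,0,0.005,0, 0,0,0,0,0,0.005,0, 0,0,0,0,0,0.005,0, 0,0,0,0,0,0.005,0, 0,0,0,0,0,0.005,0]' 40
python3 - <<'E'
from h import *
import pickle
o,M=state(); m=robot.camera_model('wrist'); i=robot.get_image('wrist'); pickle.dump((m,o['tool_pos'],M),open('w12.pkl','wb')); cv2.imwrite('pics/w12.png',i)
rel([478.3,-407.3,39],180)
E
```

```text
time: 21.2
tool_pos: [478.4, -407.5, 109.3]
tool_rot: [0.002, -3.14, -0.001]
ft_force: [0.5, -0.0, -0.0]
grip_width: 92.3
time: 21.82
tool_pos: [478.4, -407.9, 105.2]
tool_rot: [0.003, -3.142, 0.0]
ft_force: [-0.4, 0.2, 0.4]
grip_width: 91.7
t 21.82 p [ 478.4 -407.9  105.2] yaw -179.90 tilt [-0. -0. -1.] F [-0.4  0.2  0.4] g 91.7 j6 -2.28
t 21.88 p [ 478.3 -407.9  105.1] yaw -179.90 tilt [-0. -0. -1.] F [0.8 0.3 1. ] g 91.9 j6 -2.28
rel w [-0.0002 -0.0001  0.0018] d [0.     0.0006 0.0661]
```

View pics/w12.png

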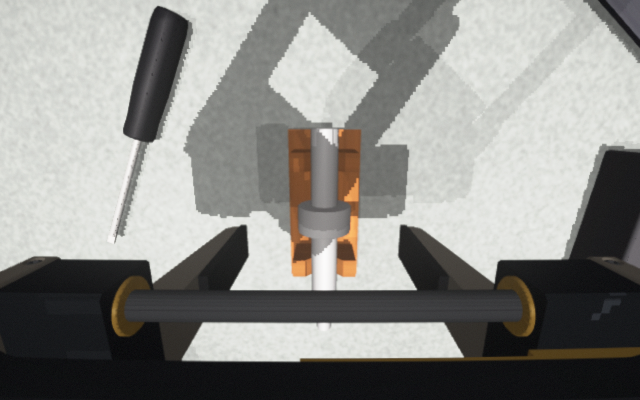

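The collar at (325,220) is centred between the fingers, and the screwdriver is clear. I descend and grip gently.

```bash
python3 -m creep '[0,0,0.0018,0,0.0006,0.03,0, 0,0,0.0018,0,0.0006,0.055,0, 0,0,0.0018,0,0.0006,0.066,0, 0,0,0.0018,0,0.0006,0.066,0, 0,0,0.0018,0,0.0006,0.066,0.2]' 30; python3 -m creep '[0,0,0,0,0,0,0.4, 0,0,0,0,0,0,0.65, 0,0,0,0,0,0,0.65, 0,0,0,0,0,0,0.65, 0,0,0,0,0,0,0.65]' 45;  python3 - <<'E'
from h import *
state()
E
```

```text
time: 22.5
tool_pos: [478.8, -407.7, 39.9]
tool_rot: [-0.0, 3.141, -0.001]
ft_force: [-0.6, 0.6, -0.1]
grip_width: 84.3
time: 23.12
tool_pos: [478.3, -407.2, 39.1]
tool_rot: [0.0, -3.141, 0.0]
ft_force: [-0.1, 0.0, 0.5]
grip_width: 39.0
t 23.12 p [ 478.3 -407.2   39.1] yaw -180.00 tilt [-0. -0. -1.] F [-0.1  0.   0.5] g 39.0 j6 -2.28
```

```bash
python3 -m creep '[0,0,0,0,0,-0.01,0.65, 0,0,0,0,0,-0.04,0.65, 0,0,0,0,0,-0.09,0.65, 0,0,0,0,0,-0.15,0.65, 0,0,0,0,0,-0.2,0.65]' 45;  python3 -m creep '[0,0,0,0,0,-0.01,0.65, 0,0,0,0,0,-0.01,0.65, 0,0,0,0,0,-0.01,0.65, 0,0,0,0,0,-0.01,0.65, 0,0,0,0,0,-0.01,0.65]' 45;python3 - <<'E'
from h import *
import pickle
o,M=state(); m=robot.camera_model('wrist'); i=robot.get_image('wrist'); pickle.dump((m,o['tool_pos'],M),open('w13.pkl','wb')); cv2.imwrite('pics/w13.png',i)
crop(i,265,130,385,360,2.6,'w13h.png')
E
```

```text
time: 23.75
tool_pos: [478.0, -407.0, 241.3]
tool_rot: [0.0, -3.141, 0.0]
ft_force: [0.7, -0.3, -5.9]
grip_width: 39.0
time: 24.38
tool_pos: [478.0, -406.9, 247.7]
tool_rot: [0.0, -3.14, -0.002]
ft_force: [0.5, -1.0, -6.0]
grip_width: 38.9
t 24.38 p [ 478.  -406.9  247.7] yaw -180.00 tilt [-0.002  0.001 -1.   ] F [ 0.5 -1.  -6. ] g 38.9 j6 -2.28
```

View pics/w13.png

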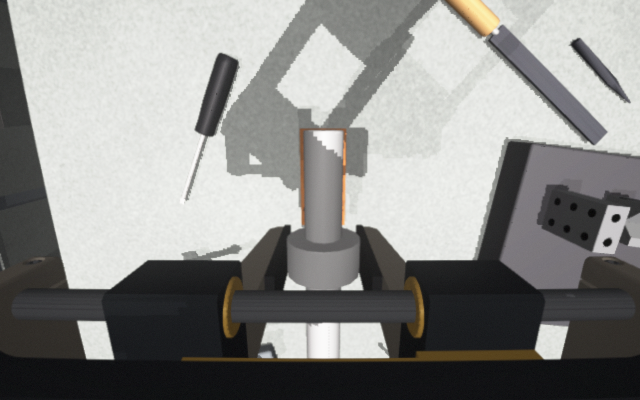

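The shaft is held at the collar at (324,255), tail end up at (324,130). I check pitch and slip against the predicted projections.

```bash
python3 - <<'E'
from h import *
import pickle
m,tcp,M=pickle.load(open('w13.pkl','rb'))
f=lambda L:proj(m,[tcp+M@np.array(p,float) for p in L]).round(1).tolist()
# tail (tool +x 66), axis 5 above TCP (tool z=-5)
print('tail sides',f([(66,-10,-5),(66,10,-5),(66,0,-15)]))
print('collar tail face sides',f([(10,-20,-5),(10,20,-5),(10,0,-25)]))
print('collar slim face',f([(-10,-20,-5),(-10,20,-5),(-10,0,-25)]))
i=cv2.imread('pics/w13.png');crop(i,275,115,375,295,4,'w13h.png')
E
```

```text
tail sides [[302.8, 128.8], [343.3, 128.8], [323.1, 129.1]]
collar tail face sides [[285.9, 235.7], [360.2, 235.7], [323.2, 250.9]]
collar slim face [[287.1, 269.6], [359.1, 269.5], [323.2, 288.7]]
```

View pics/w13h.png

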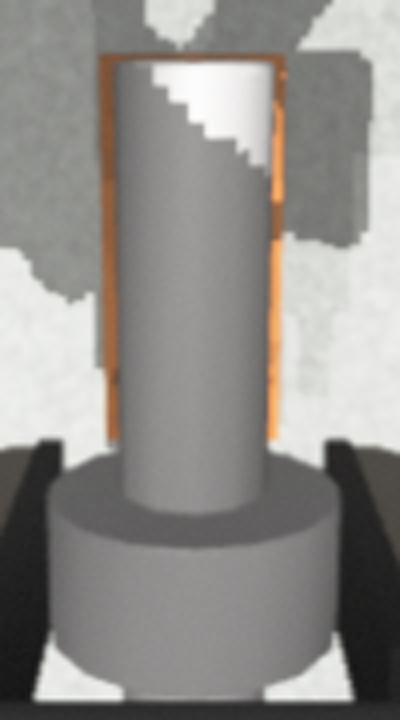

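Predicted and observed pixels agree within about 1.5 px (tail end sagging perhaps 2-3 mm), with no slip along the axis. I carry it over.

```bash
python3 -m creep '[0,0,0.17,-0.005,0.05,0,0.65, 0,0,0.34,-0.015,0.1,0,0.65, 0,0,0.51,-0.025,0.16,0,0.65, 0,0,0.68,-0.035,0.22,0,0.65, 0,0,0.85,-0.04,0.27,0,0.65]' 45;  python3 - <<'E'
from h import *
rel([522.4,-3.9,200],83.3)
E
```

```text
time: 25.05
tool_pos: [518.6, -135.1, 249.0]
tool_rot: [1.303, 2.859, 0.0]
ft_force: [-0.0, -0.4, -5.8]
grip_width: 38.8
t 25.05 p [ 518.6 -135.1  249. ] yaw 131.00 tilt [ 0.  0. -1.] F [-0.  -0.4 -5.8] g 38.8 j6 -0.97
rel w [ 3.000e-04 -0.000e+00  8.325e-01] d [0.0965 0.0889 0.049 ]
```

```bash
python3 -m creep '[0,0,0.17,0.02,0.018,0.01,0.65, 0,0,0.34,0.04,0.036,0.02,0.65, 0,0,0.51,0.06,0.055,0.03,0.65, 0,0,0.68,0.08,0.075,0.04,0.65, 0,0,0.832,0.0965,0.0889,0.049,0.65]' 45; python3 -m creep '[0,0,0,0,0,0.02,0.65, 0,0,0,0,0,0.04,0.65, 0,0,0,0,0,0.05,0.65, 0,0,0,0,0,0.055,0.65, 0,0,0,0,0,0.055,0.65]' 45; python3 - <<'E'
from h import *
import pickle
robot.get_image('top')
rel([522.4,-3.9,112],83.34)
o,M=state(); m=robot.camera_model('wrist'); i=robot.get_image('wrist'); pickle.dump((m,o['tool_pos'],M),open('w14.pkl','wb')); cv2.imwrite('pics/w14.png',i)
E
```

```text
time: 25.68
tool_pos: [521.5, -4.9, 199.6]
tool_rot: [-2.346, -2.089, -0.0]
ft_force: [-0.1, -0.7, -5.3]
grip_width: 39.2
time: 26.3
tool_pos: [521.6, -6.1, 145.1]
tool_rot: [-2.342, -2.094, 0.0]
ft_force: [0.4, 0.7, -6.1]
grip_width: 39.1
t 26.35 p [521.7  -6.1 145.4] yaw 83.62 tilt [ 0. -0. -1.] F [-0.3 -0.  -5.2] g 39.2 j6 0.10
rel w [0.0003 0.     0.0049] d [0.0023 0.0004 0.0334]
t 26.35 p [521.7  -6.1 145.4] yaw 83.62 tilt [ 0. -0. -1.] F [-0.3 -0.  -5.2] g 39.2 j6 0.10
```

View pics/w14.png

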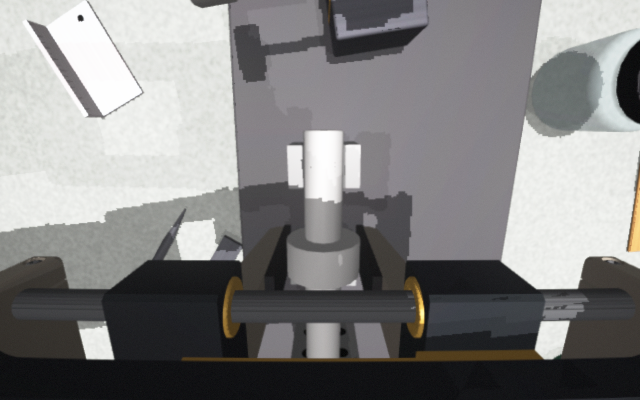

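The shaft at (324,165) lies symmetrically over the far V, with lands at 288–304 and 343–360. I lower in stages.

```bash
python3 -m creep '[0,0,0.004,0.0023,0.0003,0.01,0.65, 0,0,0.004,0.0023,0.0003,0.022,0.65, 0,0,0.004,0.0023,0.0003,0.034,0.65, 0,0,0.004,0.0023,0.0003,0.04,0.65, 0,0,0.004,0.0023,0.0003,0.04,0.65]' 45; python3 - <<'E'
from h import *
robot.get_image('wrist')
cv2.imwrite('pics/s15.png',robot.get_image('scene'))
i=robot.get_image('wrist');cv2.imwrite('pics/w15.png',i)
rel([522.4,-3.9,89],83.34)
s=cv2.imread('pics/s15.png');crop(s,210,100,410,260,4,'s15c.png')
E
```

```text
time: 27.02
tool_pos: [521.6, -3.8, 104.3]
tool_rot: [-2.345, -2.089, 0.002]
ft_force: [0.4, 0.4, -6.0]
grip_width: 39.1
t 27.18 p [522.2  -3.8 105.2] yaw 83.40 tilt [ 0. -0. -1.] F [ 0.6 -0.4 -5.7] g 39.0 j6 0.11
rel w [0.0002 0.     0.001 ] d [-0.0001  0.0002  0.0162]
```

View pics/s15c.png

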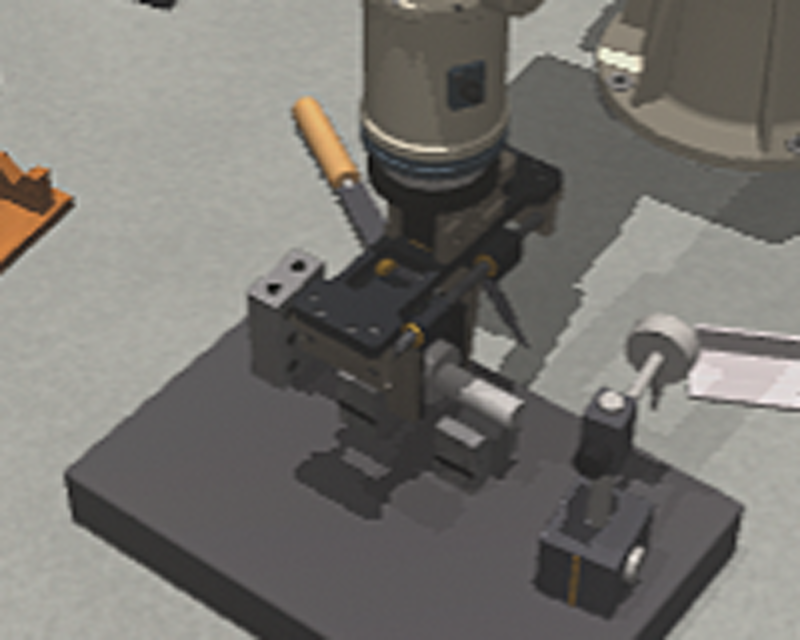

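View pics/w15.png

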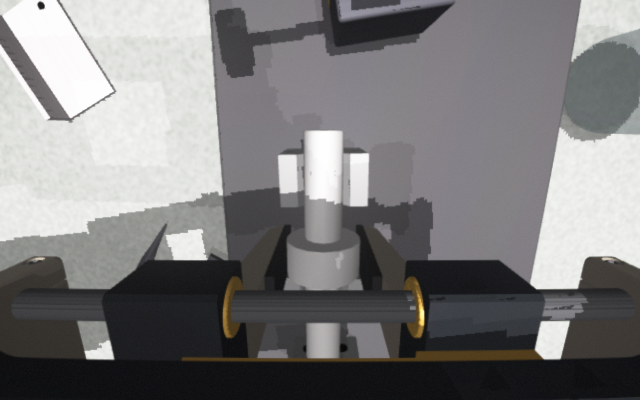

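Still centred, with even gaps left and right at (324,180). Down to contact.

```bash
python3 -m creep '[0,0,0.001,0,0.0002,0.005,0.65, 0,0,0.001,0,0.0002,0.009,0.65, 0,0,0.001,0,0.0002,0.012,0.65, 0,0,0.001,0,0.0002,0.0145,0.65, 0,0,0.001,0,0.0002,0.0155,0.65]' 45; python3 - <<'E'
from h import *
state()
E
```

```text
time: 27.8
tool_pos: [522.3, -3.8, 89.4]
tool_rot: [2.347, 2.089, -0.0]
ft_force: [1.3, 0.2, -3.9]
grip_width: 39.0
t 27.80 p [522.3  -3.8  89.4] yaw 83.35 tilt [ 0. -0. -1.] F [ 1.3  0.2 -3.9] g 39.0 j6 0.11
```

```bash
python3 -m creep '[0,0,0,0,0,0.0005,0.65, 0,0,0,0,0,0.001,0.65, 0,0,0,0,0,0.001,0.65, 0,0,0,0,0,0.001,0.65, 0,0,0,0,0,0.001,0.65]' 10; python3 - <<'E'
from h import *
state()
E
```

```text
time: 28.42
tool_pos: [522.5, -3.9, 89.1]
tool_rot: [2.346, 2.088, 0.0]
ft_force: [-2.5, -0.4, 5.9]
grip_width: 39.6
t 28.43 p [522.5  -3.9  89.1] yaw 83.34 tilt [ 0.001 -0.    -1.   ] F [-2.5 -0.4  5.9] g 39.6 j6 0.11
```

Seated: the force flipped to +6 N at the expected height. I release and lift.

```bash
python3 -m creep '[0,0,0,0,0,0,0.5, 0,0,0,0,0,0,0.35, 0,0,0,0,0,0,0.2, 0,0,0,0,0,0,0, 0,0,0,0,0,-0.01,0]' 30;  python3 -m creep '[0,0,0,0,0,-0.05,0, 0,0,0,0,0,-0.11,0, 0,0,0.17,0,0,-0.17,0, 0,0,0.34,-0.03,-0.05,-0.22,0, 0,0,0.51,-0.03,-0.1,-0.22,0]' 30;python3 - <<'E'
from h import *
rel([390,0,330],-6)
E
```

```text
time: 29.05
tool_pos: [521.5, -3.8, 98.2]
tool_rot: [-2.346, -2.088, 0.002]
ft_force: [-0.4, -0.5, 0.6]
grip_width: 83.9
time: 29.68
tool_pos: [420.1, -22.7, 321.9]
tool_rot: [2.799, 1.419, 0.007]
ft_force: [-0.5, 0.5, -0.4]
grip_width: 92.2
t 29.68 p [420.1 -22.7 321.9] yaw 53.76 tilt [ 0.005 -0.001 -1.   ] F [-0.5  0.5 -0.4] g 92.2 j6 0.58
rel w [ 0.0028 -0.0048  1.0431] d [ 0.0005 -0.0377 -0.0083]
```

```bash
python3 -m creep '[0,0,0.17,0,-0.03,0,0, 0,0,0.34,0,-0.0377,-0.008,0, 0,0,0.51,0,-0.0377,-0.008,0, 0,0,0.68,0,-0.0377,-0.008,0, 0,0,0.85,0,-0.0377,-0.008,0]' 30; python3 -m creep '[0,0,0.17,0,0,0,0, 0,0,0.193,0,0,0,0, 0,0,0.193,0,0,0,0, 0,0,0.193,0,0,0,0, 0,0,0.193,0,0,0,0]' 30;python3 - <<'E'
from h import *
import pickle
o,M=state(); m=robot.camera_model('wrist'); i=robot.get_image('wrist'); pickle.dump((m,o['tool_pos'],M),open('w16.pkl','wb')); cv2.imwrite('pics/w16.png',i)
crop(i,210,40,420,180,3.8,'w16h.png')
E
```

```text
time: 30.3
tool_pos: [388.6, 0.1, 327.2]
tool_rot: [3.138, 0.14, 0.001]
ft_force: [-0.4, -0.5, 0.1]
grip_width: 92.0
time: 30.92
tool_pos: [388.8, 0.1, 326.5]
tool_rot: [3.138, -0.153, -0.0]
ft_force: [0.6, 1.2, -0.1]
grip_width: 92.0
t 30.93 p [3.888e+02 1.000e-01 3.265e+02] yaw -5.57 tilt [-0. -0. -1.] F [ 0.6  1.2 -0.1] g 92.0 j6 1.66
```

View pics/w16.png

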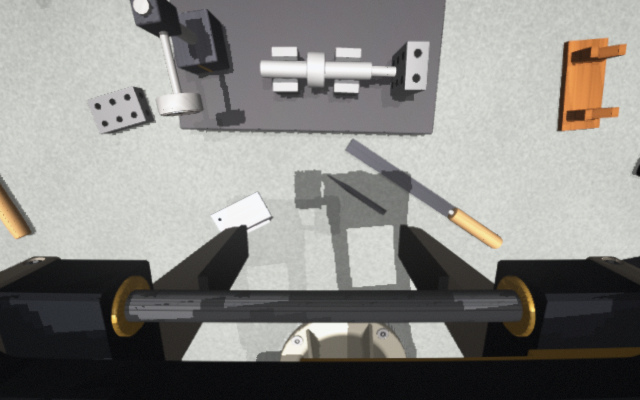

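View pics/w16h.png

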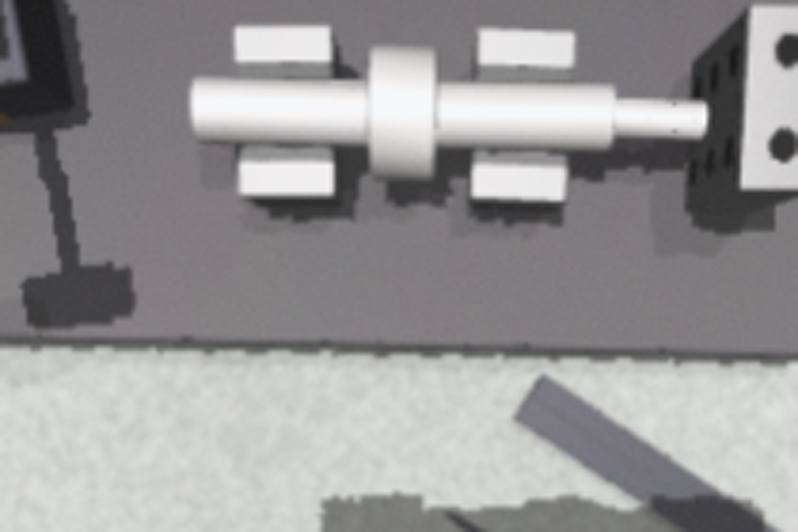

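```bash
python3 - <<'E'
from h import *
import pickle
m,tcp,M=pickle.load(open('w16.pkl','rb'))
q=lambda L,x0,y0,k:[(x0+(a+.5)/k-.5,y0+(b+.5)/k-.5) for a,b in L]
A=lambda a,b:round(float(np.degrees(np.arctan2(*(b-a)[[1,0]]))),1)
C={}
for k,L in (('far',[(234,28),(331,26),(334,196),(240,195)]),('near',[(479,30),(575,33),(566,200),(471,199)])):
    P=onz(m,q(L,210,40,3.8),95);C[k]=P.mean(0)
    print(k,C[k].round(1),[round(float(np.linalg.norm(P[i]-P[i-1])),1) for i in range(4)],A(P[1],P[0]),A(P[2],P[3]),A(P[3],P[0]),A(P[2],P[1]))
s=onz(m,q([(191,110),(403,113),(707,118)],210,40,3.8),94); print('end,collar,tip',s.round(1).tolist(),'len',np.linalg.norm(s[2]-s[0]),A(s[2],s[0]))
c=onz(m,q([(370,113),(436,113)],210,40,3.8),112)
print('collar by top faces',c.round(1).tolist(),c.mean(0).round(1))
d=(C['far']-C['near'])[:2];d/=np.linalg.norm(d);n=np.array([d[1],-d[0]])
st=np.array([510.9,-116.5])
for k,p in (('far',C['far']),('near',C['near']),('collar',s[1]),('tip',s[2]),('end',s[0])): print(k,'along from stop face %.1f'%((p[:2]-st)@d-12.5),'across %.1f'%((p[:2]-st)@n))
E
```

```text
far [526.6  33.4  95. ] [49.9, 30.5, 50.7, 30.4] 85.3 83.7 -5.6 -5.6
near [517.9 -41.9  95. ] [50.5, 30.2, 50.0, 30.8] 82.8 83.9 -8.0 -7.3
end,collar,tip [[530.6, 63.3, 94.0], [522.9, -4.0, 94.0], [512.1, -100.7, 94.0]] len 164.96362007020812 83.6
collar by top faces [[520.8, 5.9, 112.0], [518.9, -14.1, 112.0]] [519.8  -4.1 112. ]
far along from stop face 138.3 across -1.6
near along from stop face 62.4 across -1.6
collar along from stop face 100.6 across -1.0
tip along from stop face 3.4 across -0.6
end along from stop face 168.3 across -1.1
```

The shaft is seated: collar at 100.6 from the face, midway between 62.4 and 138.3, tip gap about 3.5–4.5 mm, slim end pointing at the stop. Now I look at the stand.

```bash
python3 -m creep '[0,0,0,0.02,-0.05,-0.01,0, 0,0,0,0.04,-0.1,-0.02,0, 0,0,0,0.04,-0.13,-0.02,0, 0,0,0,0.04,-0.13,-0.02,0, 0,0,0,0.04,-0.13,-0.02,0]' 30; python3 - <<'E'
from h import *
import pickle
robot.get_image('top')
o,M=state(); m=robot.camera_model('wrist'); i=robot.get_image('wrist'); pickle.dump((m,o['tool_pos'],M),open('w17.pkl','wb')); cv2.imwrite('pics/w17.png',i)
crop(i,235,0,415,170,3.5,'w17h.png')
E
```

```text
time: 31.6
tool_pos: [441.1, 125.0, 346.2]
tool_rot: [3.137, -0.153, -0.001]
ft_force: [0.2, -1.0, 0.6]
grip_width: 91.9
t 31.65 p [441.1 124.7 346.3] yaw -5.65 tilt [-0.001 -0.001 -1.   ] F [1.4 0.5 0.2] g 91.5 j6 1.94
```

View pics/w17.png

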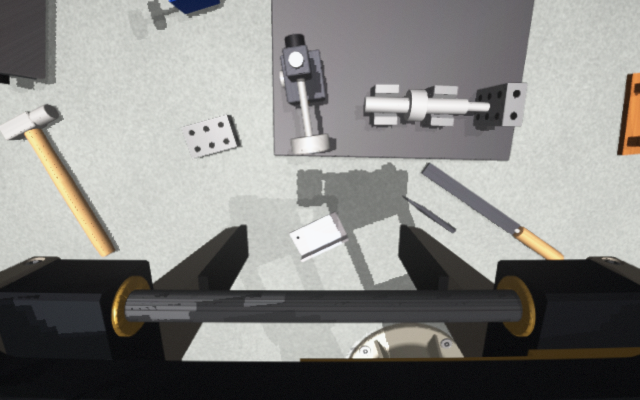

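View pics/w17h.png

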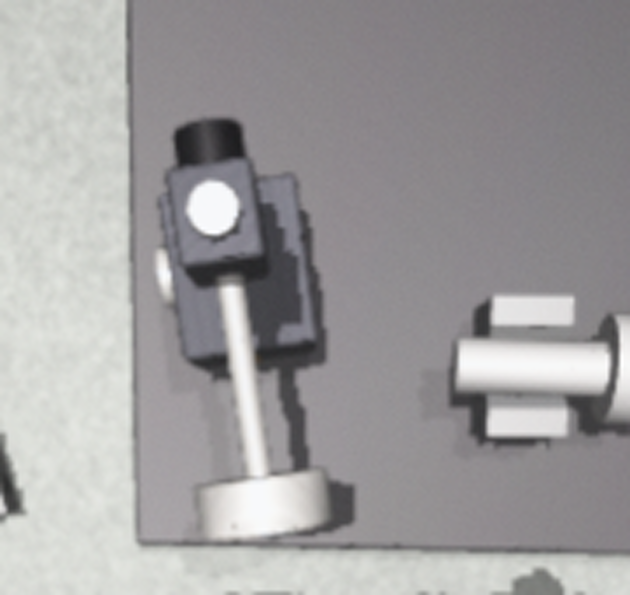

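The dark stand with the clamp top at (296,60) and the dial at (310,143) is the one meant. The blue one at (200,5) is the decoy.

```bash
python3 - <<'E'
from h import *
import pickle
m,tcp,M=pickle.load(open('w17.pkl','rb'))
q=lambda L,x0,y0,k:[(x0+(a+.5)/k-.5,y0+(b+.5)/k-.5) for a,b in L]
A=lambda a,b:round(float(np.degrees(np.arctan2(*(b-a)[[1,0]]))),1)
P=onz(m,q([(167,170),(245,155),(263,258),(187,275)],235,0,3.5),197)
print('clamp top',P.round(1).tolist(),P.mean(0).round(1),[round(float(np.linalg.norm(P[i]-P[i-1])),1) for i in range(4)],A(P[1],P[0]),A(P[2],P[3]),A(P[3],P[0]),A(P[2],P[1]))
print('post',onz(m,q([(213,208)],235,0,3.5),202).round(1))
a=onz(m,q([(232,285),(258,470)],235,0,3.5),176);print('arm',a.round(1).tolist(),A(a[1],a[0]))
d=onz(m,q([(197,485),(327,470),(330,520),(205,538)],235,0,3.5),171);print('dial',d.round(1).tolist(),np.linalg.norm(d[0]-d[1]),A(d[1],d[0]),A(d[2],d[3]))
E
```

```text
clamp top [[582.7, 149.0, 197.0], [584.3, 127.8, 197.0], [558.0, 125.8, 197.0], [555.7, 147.0, 197.0]] [570.2 137.4 197. ] [27.0, 21.3, 26.4, 21.3] 94.2 96.1 4.3 4.3
post [[571.  137.5 202. ]]
arm [[554.9, 136.2, 176.0], [501.2, 134.5, 176.0]] 1.9
dial [[498.4, 154.1, 171.0], [498.9, 113.4, 171.0], [483.6, 114.0, 171.0], [481.9, 153.6, 171.0]] 40.65528665259575 90.8 92.4
```

Clamp centre is about (570.5,137.4). Stand yaw comes out at 2–4° (arm and dial line 2–2.6°, clamp faces 4.3°), so I use 3.2°. Going above it.

```bash
python3 - <<'E'
from h import *
rel([570.5,137.3,250],3.2)
E
```

```text
t 31.70 p [441.2 124.6 346.4] yaw -5.68 tilt [-0. -0. -1.] F [0.2 0.8 0.8] g 91.8 j6 1.94
rel w [ 0.0004  0.0004 -0.1549] d [ 0.1275 -0.0255  0.0963]
```

```bash
python3 -m creep '[0,0,-0.15,0.06,-0.0255,0.03,0, 0,0,-0.155,0.11,-0.0255,0.06,0, 0,0,-0.155,0.1275,-0.0255,0.08,0, 0,0,-0.155,0.1275,-0.0255,0.096,0, 0,0,-0.155,0.1275,-0.0255,0.096,0]' 30;python3 -m creep '[0,0,0,0,0,0.005,0, 0,0,0,0,0,0.005,0, 0,0,0,0,0,0.005,0, 0,0,0,0,0,0.005,0, 0,0,0,0,0,0.005,0]' 30; python3 - <<'E'
from h import *
import pickle
o,M=state(); m=robot.camera_model('wrist'); i=robot.get_image('wrist'); pickle.dump((m,o['tool_pos'],M),open('w18.pkl','wb')); cv2.imwrite('pics/w18.png',i)
rel([570.5,137.3,171],3.2)
E
```

```text
time: 32.33
tool_pos: [569.3, 137.5, 249.4]
tool_rot: [3.14, 0.088, -0.005]
ft_force: [0.2, 0.1, -1.1]
grip_width: 91.8
time: 32.95
tool_pos: [570.8, 138.4, 245.6]
tool_rot: [-3.14, -0.089, 0.0]
ft_force: [0.2, 0.4, 1.1]
grip_width: 92.3
t 32.95 p [570.8 138.4 245.6] yaw 3.25 tilt [-0.  0. -1.] F [0.2 0.4 1.1] g 92.3 j6 1.75
t 33.00 p [570.8 138.4 245.6] yaw 3.24 tilt [-0.  0. -1.] F [-0.1  1.1  1.1] g 92.0 j6 1.75
rel w [-0.      0.0001  0.0008] d [-0.0004  0.0011  0.0746]
```

View pics/w18.png

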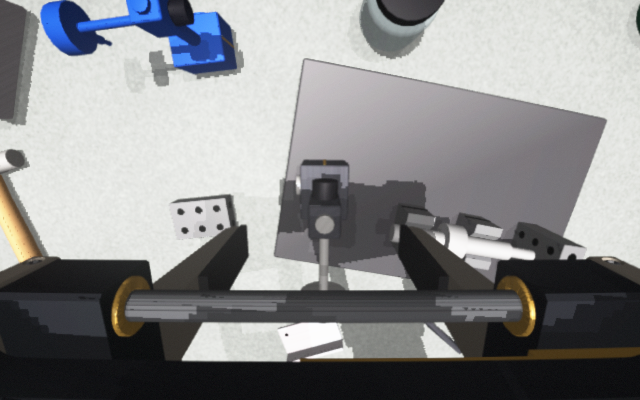

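The post at (325,224) and the arm at (324,265) line up with the tool axis, so yaw is right. I descend on the clamp and close slowly.

```bash
python3 -m creep '[0,0,0,0,0.001,0.03,0, 0,0,0,0,0.001,0.055,0, 0,0,0,0,0.001,0.07,0, 0,0,0,0,0.001,0.0746,0, 0,0,0,0,0.001,0.0746,0.2]' 10;python3 -m creep '[0,0,0,0,0,0,0.4, 0,0,0,0,0,0,0.55, 0,0,0,0,0,0,0.65, 0,0,0,0,0,0,0.7, 0,0,0,0,0,0,0.75]' 10; python3 - <<'E'
from h import *
state()
E
```

```text
time: 33.62
tool_pos: [571.1, 137.4, 171.1]
tool_rot: [-3.14, -0.089, -0.0]
ft_force: [-0.0, 0.8, 0.7]
grip_width: 83.9
time: 34.25
tool_pos: [570.8, 137.4, 170.9]
tool_rot: [3.14, 0.089, -0.0]
ft_force: [-0.8, -0.5, 0.4]
grip_width: 33.9
t 34.25 p [570.8 137.4 170.9] yaw 3.24 tilt [-0. -0. -1.] F [-0.8 -0.5  0.4] g 33.9 j6 1.75
```

```bash
python3 -m creep '[0,0,0,0,0,0,0.85, 0,0,0,0,0,0,0.85, 0,0,0,0,0,0,0.85, 0,0,0,0,0,0,0.85, 0,0,0,0,0,0,0.85]' 45; python3 - <<'E'
from h import *
state()
E
```

```text
time: 34.88
tool_pos: [570.8, 137.4, 170.8]
tool_rot: [3.14, 0.089, -0.001]
ft_force: [-1.2, 0.4, 0.6]
grip_width: 23.7
t 34.88 p [570.8 137.4 170.8] yaw 3.24 tilt [-0. -0. -1.] F [-1.2  0.4  0.6] g 23.7 j6 1.75
```

Gripped at 23.7 mm (expected 24). I lift smoothly.

```bash
python3 -m creep '[0,0,0,0,0,-0.005,0.85, 0,0,0,0,0,-0.015,0.85, 0,0,0,0,0,-0.03,0.85, 0,0,0,0,0,-0.05,0.85, 0,0,0,0,0,-0.07,0.85]' 50;python3 -m creep '[0,0,0,0,0,-0.02,0.85, 0,0,0,0,0,-0.035,0.85, 0,0,0,0,0,-0.04,0.85, 0,0,0,0,0,-0.04,0.85, 0,0,0,0,0,-0.04,0.85]' 50; python3 - <<'E'
from h import *
import pickle
o,M=state(); m=robot.camera_model('wrist'); i=robot.get_image('wrist'); pickle.dump((m,o['tool_pos'],M),open('w19.pkl','wb')); cv2.imwrite('pics/w19.png',i)
cv2.imwrite('pics/s19.png',robot.get_image('scene'))
crop(cv2.imread('pics/s19.png'),280,100,440,250,4,'s19c.png')
rel([602.1,-13.2,281],-6.6)
E
```

```text
time: 35.5
tool_pos: [570.9, 137.4, 242.4]
tool_rot: [-3.14, -0.089, -0.001]
ft_force: [-0.0, 0.6, -5.8]
grip_width: 23.8
time: 36.12
tool_pos: [570.4, 137.3, 280.0]
tool_rot: [3.14, 0.089, -0.002]
ft_force: [-0.0, -1.1, -5.6]
grip_width: 23.7
t 36.12 p [570.4 137.3 280. ] yaw 3.24 tilt [-0.002 -0.    -1.   ] F [-0.  -1.1 -5.6] g 23.7 j6 1.75
t 36.23 p [570.5 137.3 280. ] yaw 3.24 tilt [-0.002 -0.    -1.   ] F [-0.2 -0.2 -5.2] g 23.6 j6 1.75
rel w [0.0004 0.0016 0.1718] d [ 0.023  0.152 -0.001]
```

View pics/s19c.png

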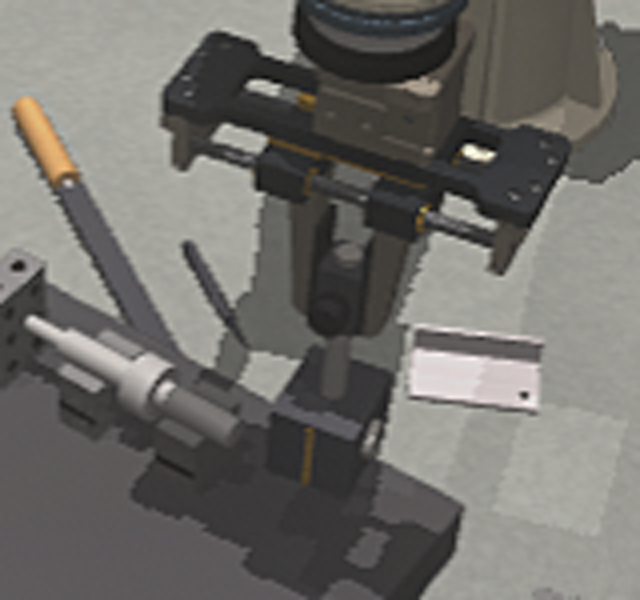

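View pics/w19.png

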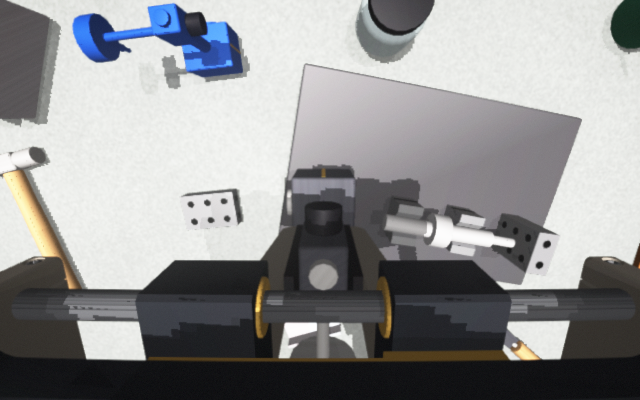

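```bash
python3 - <<'E'
from h import *
import pickle
m,tcp,M=pickle.load(open('w19.pkl','rb'));i=cv2.imread('pics/w19.png')
P=onz(m,[(322.5,276.5)],tcp[2]+31);print('post in tool',((P-tcp)@M).round(1))
# expected pixels if the clamp were at tool (0,0,-5)
f=lambda L:proj(m,[tcp+M@np.array(p,float) for p in L]).round(1).tolist()
print('exp post',f([(0,0,-31)]),'base top far corners (z=+71)',f([(29,-25,71),(29,25,71)]),'base bottom far',f([(29,-25,121),(29,25,121)]),'clamp top far',f([(13,-12,-26),(13,12,-26)]))
crop(i,260,150,390,300,4,'w19h.png')
E
```

```text
post in tool [[  0.2  -0.2 -31. ]]
exp post [[322.8, 277.0]] base top far corners (z=+71) [[290.5, 177.4], [355.5, 177.4]] base bottom far [[296.2, 168.3], [349.9, 168.2]] clamp top far [[297.2, 246.6], [348.5, 246.5]]
```

View pics/w19h.png

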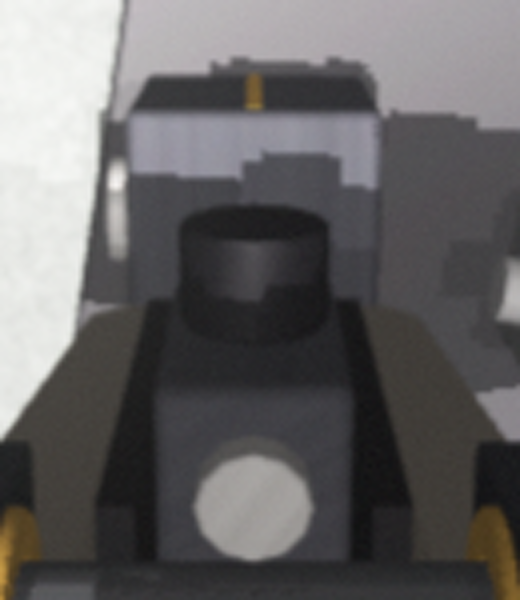

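The hanging stand matches the predicted corners within 1–2 px, so there is no tilt and the clamp is at the TCP. I carry it over behind the shaft.

```bash
python3 -m creep '[0,0,0.03,0.004,0.02,0,0.85, 0,0,0.07,0.01,0.055,0,0.85, 0,0,0.11,0.015,0.09,0,0.85, 0,0,0.15,0.02,0.125,0,0.85, 0,0,0.172,0.023,0.152,0,0.85]' 50;python3 -m creep '[0,0,0,0,0,0.01,0.85, 0,0,0,0,0,0.02,0.85, 0,0,0,0,0,0.025,0.85, 0,0,0,0,0,0.025,0.85, 0,0,0,0,0,0.025,0.85]' 50; python3 - <<'E'
from h import *
import pickle
robot.get_image('top')
cv2.imwrite('pics/s20.png',robot.get_image('scene'))
crop(cv2.imread('pics/s20.png'),230,100,430,250,4,'s20c.png')
rel([602.1,-13.2,200],-6.6)
E
```

```text
time: 36.85
tool_pos: [602.6, -15.6, 280.5]
tool_rot: [3.135, -0.185, -0.001]
ft_force: [0.4, 0.8, -5.8]
grip_width: 23.9
time: 37.48
tool_pos: [602.6, -12.6, 256.1]
tool_rot: [3.136, -0.18, 0.0]
ft_force: [-0.1, -0.1, -5.1]
grip_width: 23.9
t 37.58 p [602.7 -12.8 256.2] yaw -6.58 tilt [ 0. -0. -1.] F [ 0.8 -0.2 -5.7] g 23.6 j6 1.66
rel w [ 0.0001 -0.0004  0.0003] d [-0.0005  0.0005  0.0562]
```

View pics/s20c.png

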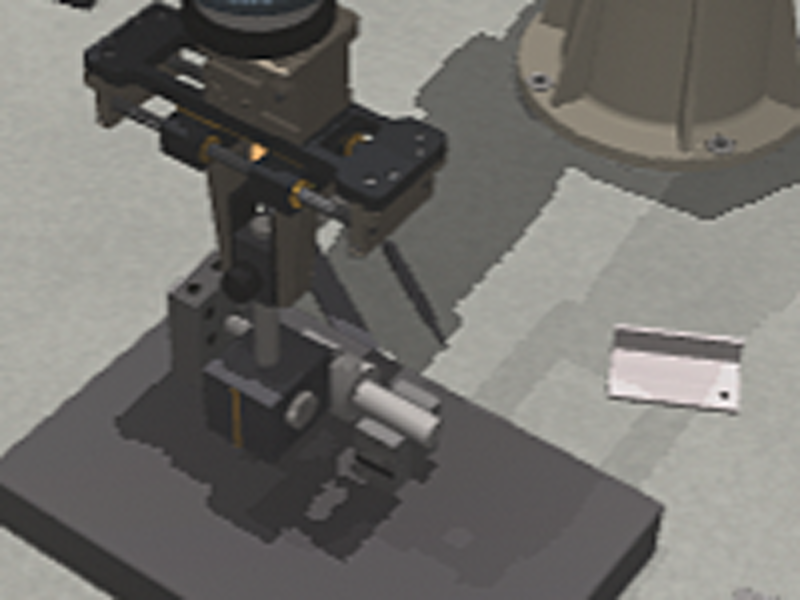

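The stand hangs behind the shaft (scene pixel about (297,185)), clear of it. I lower.

```bash
python3 -m creep '[0,0,0,-0.0005,0.0005,0.015,0.85, 0,0,0,-0.0005,0.0005,0.035,0.85, 0,0,0,-0.0005,0.0005,0.055,0.85, 0,0,0,-0.0005,0.0005,0.068,0.85, 0,0,0,-0.0005,0.0005,0.072,0.85]' 50;python3 -m creep '[0,0,0,0,0,0.003,0.85, 0,0,0,0,0,0.003,0.85, 0,0,0,0,0,0.003,0.85, 0,0,0,0,0,0.003,0.85, 0,0,0,0,0,0.003,0.85]' 50; python3 - <<'E'
from h import *
import pickle
i=robot.get_image('wrist');cv2.imwrite('pics/w21.png',i)
cv2.imwrite('pics/s21.png',robot.get_image('scene'))
crop(cv2.imread('pics/s21.png'),230,100,430,250,4,'s21c.png')
rel([602.1,-13.2,171],-6.6)
E
```

```text
time: 38.2
tool_pos: [601.3, -13.5, 182.6]
tool_rot: [3.136, -0.181, -0.003]
ft_force: [1.2, -0.1, -5.4]
grip_width: 23.8
time: 38.83
tool_pos: [601.9, -13.5, 181.0]
tool_rot: [3.136, -0.181, 0.0]
ft_force: [0.5, 1.0, -6.8]
grip_width: 23.8
t 38.92 p [601.9 -13.5 180.9] yaw -6.61 tilt [-0. -0. -1.] F [ 1.1 -0.7 -5.3] g 23.5 j6 1.66
rel w [ 0.0001  0.0001 -0.0002] d [ 0.0002 -0.0003  0.0099]
```

View pics/s21c.png

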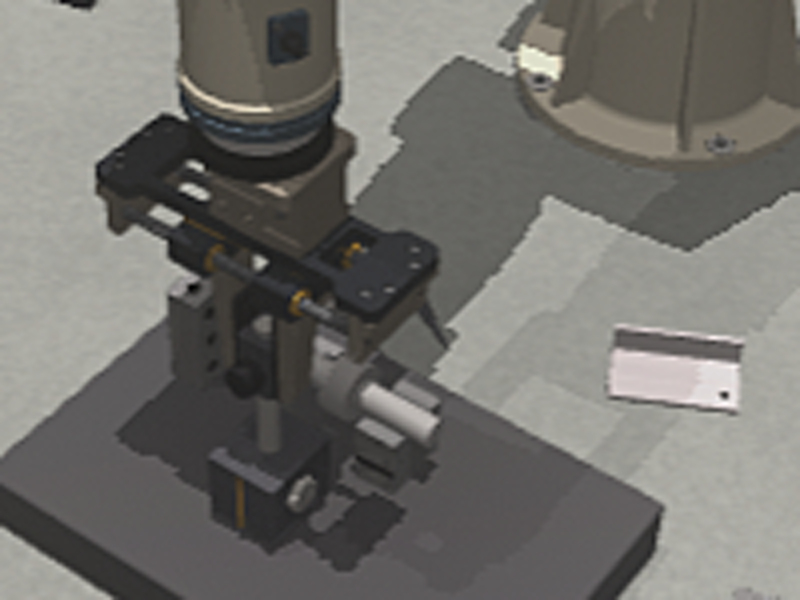

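View pics/w21.png

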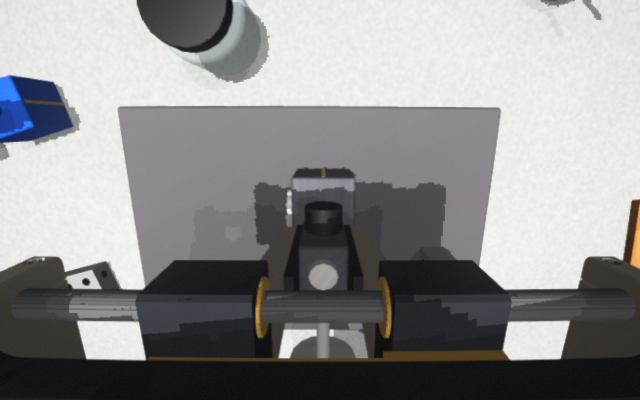

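The stand is still plumb and 10 mm up. Final slow lowering.

```bash
python3 -m creep '[0,0,0,0.0002,-0.0003,0.003,0.85, 0,0,0,0.0002,-0.0003,0.006,0.85, 0,0,0,0.0002,-0.0003,0.008,0.85, 0,0,0,0.0002,-0.0003,0.0093,0.85, 0,0,0,0.0002,-0.0003,0.0098,0.85]' 50; python3 - <<'E'
from h import *
state()
E
```

```text
time: 39.55
tool_pos: [602.1, -13.2, 170.9]
tool_rot: [3.136, -0.181, -0.001]
ft_force: [0.4, -0.1, -5.1]
grip_width: 23.5
t 39.55 p [602.1 -13.2 170.9] yaw -6.61 tilt [-0. -0. -1.] F [ 0.4 -0.1 -5.1] g 23.5 j6 1.66
```

```bash
python3 -m creep '[0,0,0,0,0,0.0005,0.85, 0,0,0,0,0,0.0008,0.85, 0,0,0,0,0,0.001,0.85, 0,0,0,0,0,0.001,0.85, 0,0,0,0,0,0.001,0.85]' 50; python3 - <<'E'
from h import *
state()
E
```

```text
time: 40.17
tool_pos: [602.2, -13.3, 170.8]
tool_rot: [3.136, -0.181, 0.001]
ft_force: [-3.0, 0.4, 4.8]
grip_width: 23.6
t 40.17 p [602.2 -13.3 170.8] yaw -6.61 tilt [ 0. -0. -1.] F [-3.   0.4  4.8] g 23.6 j6 1.66
```

On the plate. I ease the grip, then open and lift straight up.

```bash
python3 -m creep '[0,0,0,0,0,0,0.85, 0,0,0,0,0,0,0.85, 0,0,0,0,0,0,0.72, 0,0,0,0,0,0,0.65, 0,0,0,0,0,0,0.5]' 8; python3 -m creep '[0,0,0,0,0,0,0.3, 0,0,0,0,0,0,0.2, 0,0,0,0,0,-0.005,0.2, 0,0,0,0,0,-0.03,0.2, 0,0,0,0,0,-0.07,0.2]' 20;python3 -m creep '[0,0,0,0,0,-0.05,0.2, 0,0,0,0,0,-0.1,0.2, 0,0,0,-0.04,0,-0.12,0.1, 0,0,0,-0.1,0,-0.12,0, 0,0,0,-0.15,0,-0.12,0]' 20; python3 - <<'E'
from h import *
rel([380,20,390],-6)
E
```

```text
time: 40.8
tool_pos: [602.2, -13.3, 169.9]
tool_rot: [3.136, -0.181, -0.0]
ft_force: [0.1, 0.1, 0.2]
grip_width: 40.1
time: 41.42
tool_pos: [601.3, -13.2, 239.9]
tool_rot: [3.136, -0.181, -0.004]
ft_force: [1.2, -0.4, 0.3]
grip_width: 73.5
time: 42.05
tool_pos: [451.3, 4.2, 360.6]
tool_rot: [-3.136, 0.181, -0.001]
ft_force: [-0.3, 0.1, 1.0]
grip_width: 92.0
t 42.05 p [451.3   4.2 360.6] yaw -6.62 tilt [ 0.001  0.    -1.   ] F [-0.3  0.1  1. ] g 92.0 j6 1.69
rel w [-0.0001 -0.0005 -0.0108] d [-0.0726 -0.0075 -0.0295]
```

```bash
python3 -m creep '[0,0,0,-0.05,0,-0.02,0, 0,0,0,-0.07,0,-0.02,0, 0,0,0,-0.07,0,-0.02,0, 0,0,0,-0.07,0,-0.02,0, 0,0,0,-0.07,0,-0.02,0]' 20; python3 - <<'E'
from h import *
import pickle
o,M=state(); m=robot.camera_model('wrist'); i=robot.get_image('wrist'); pickle.dump((m,o['tool_pos'],M),open('w22.pkl','wb')); cv2.imwrite('pics/w22.png',i)
s=robot.get_image('scene');cv2.imwrite('pics/s22.png',s);cv2.imwrite('pics/t22.png',robot.get_image('top'))
crop(s,220,140,380,260,5,'s22c.png');crop(i,235,0,415,150,4,'w22c.png')
E
```

```text
time: 42.68
tool_pos: [384.4, 12.0, 379.5]
tool_rot: [3.136, -0.181, -0.002]
ft_force: [-0.2, -0.7, -0.2]
grip_width: 91.9
t 42.67 p [384.4  12.  379.5] yaw -6.62 tilt [-0.001 -0.    -1.   ] F [-0.2 -0.7 -0.2] g 91.9 j6 1.71
```

View pics/s22c.png

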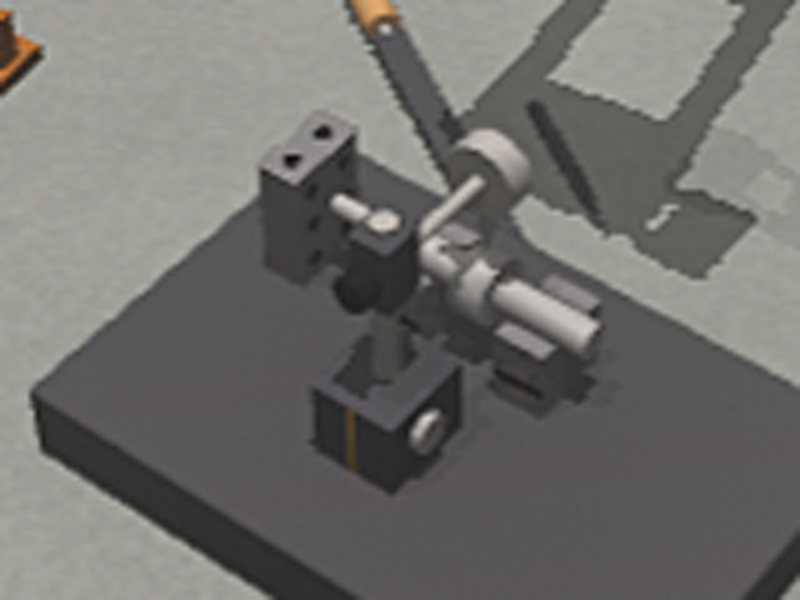

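View pics/w22c.png

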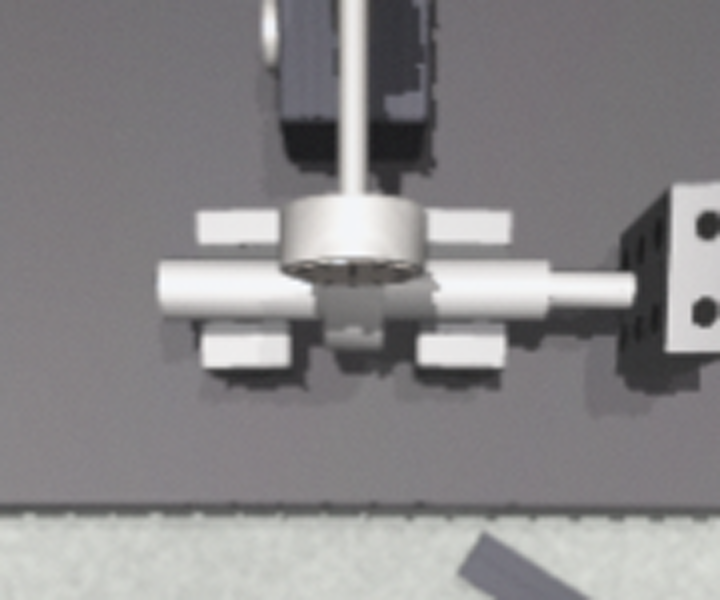

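In the enlarged crops the stand is upright, the arm and dial cross over the collar (wrist crop (354,215), collar centre column 353), and the shaft sits in both Vs. One numeric check of the tip.

```bash
python3 -m creep '[0,0,0,0.05,0,0,0, 0,0,0,0.09,0,0,0, 0,0,0,0.09,0,0,0, 0,0,0,0.09,0,0,0, 0,0,0,0.09,0,0,0]' 20; python3 - <<'E'
from h import *
import pickle
robot.get_image('top')
o,M=state(); m=robot.camera_model('wrist'); i=robot.get_image('wrist'); pickle.dump((m,o['tool_pos'],M),open('w23.pkl','wb')); cv2.imwrite('pics/w23.png',i)
crop(i,235,10,435,190,4,'w23c.png')
E
```

```text
time: 43.45
tool_pos: [472.2, 1.8, 380.2]
tool_rot: [3.136, -0.181, -0.001]
ft_force: [0.8, -0.3, 0.1]
grip_width: 91.8
t 43.50 p [472.3   1.8 380.3] yaw -6.60 tilt [ 0. -0. -1.] F [0.3 0.2 0.5] g 91.9 j6 1.69
```

View pics/w23c.png

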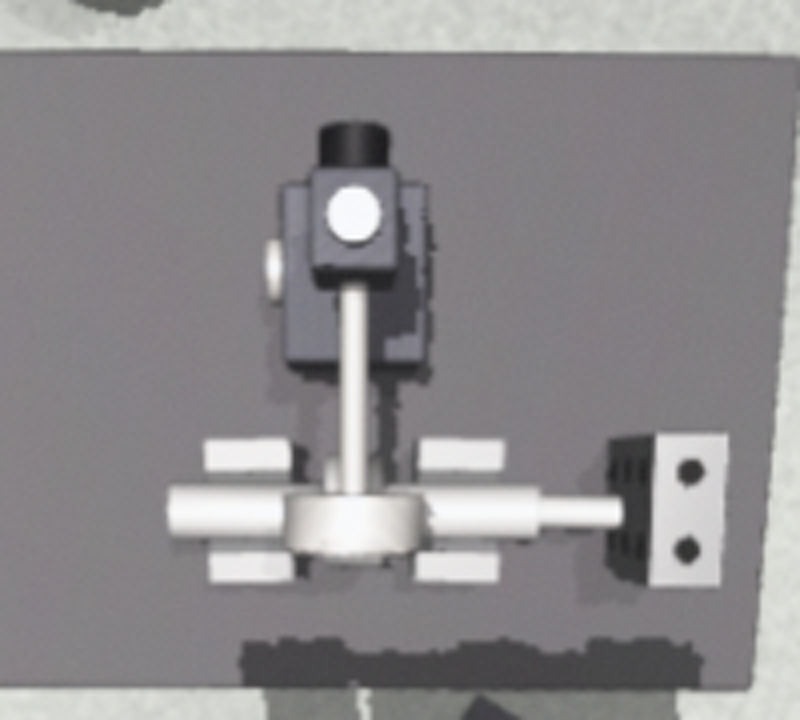

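```bash
python3 - <<'E'
from h import *
import pickle
m,tcp,M=pickle.load(open('w23.pkl','rb'))
q=lambda L:[(235+(a+.5)/4-.5,10+(b+.5)/4-.5) for a,b in L]
A=lambda a,b:round(float(np.degrees(np.arctan2(*(b-a)[[1,0]]))),1)
post=onz(m,q([(354,213)]),202)[0]; d=onz(m,q([(354,494),(354,556)]),192)
s=onz(m,q([(168,512),(622,511)]),94); 
u=(s[0]-s[1])/np.linalg.norm(s[0]-s[1]); col=s[1]+96*u
print('post',post.round(1),'dial ridge',d.round(1).tolist(),'shaft end/tip',s.round(1).tolist(),np.linalg.norm(s[0]-s[1]),'collar from tip',col.round(1))
a=onz(m,q([(353,295),(353,480)]),176);yaw=A(a[1],a[0]);print('arm yaw',yaw)
y=np.radians(yaw);tip=post[:2]-80*np.array([np.cos(y),np.sin(y)]);n=np.array([u[1],-u[0]])
print('tip',tip.round(1),'along err %.1f across err %.1f'%((tip-col[:2])@u[:2],(tip-col[:2])@n))
fa=onz(m,q([(204,440),(290,440),(293,580),(211,580)]),95).mean(0);ne=onz(m,q([(420,440),(506,440),(497,580),(415,580)]),95).mean(0)
st=onz(m,q([(656,433),(728,434),(720,585),(650,585)]),126).mean(0)
print('blocks along from collar',((fa-col)@u).round(1),((ne-col)@u).round(1),'gap',((s[1]-st)@u-12.5).round(1), 'stop',st.round(1))
E
```

```text
post [602.4 -13.3 202. ] dial ridge [[531.1, -5.0, 192.0], [513.9, -3.0, 192.0]] shaft end/tip [[530.1, 63.1, 94.0], [511.5, -100.7, 94.0]] 164.85564164906054 collar from tip [522.3  -5.3  94. ]
arm yaw -6.6
tip [523.   -4.1] along err 1.3 across err 0.5
blocks along from collar 39.1 -36.9 gap 2.9 stop [ 511.2 -116.2  126. ]
```

Everything agrees to about 1 mm. The shaft reads 165 mm against a true 162, so each end is over-read by about 1.5 mm and the real gap is about 4 mm. I hand in.

```bash
python3 - <<'E'
from h import *
state(); print(robot.hand_in())
E
```

```text
t 43.55 p [472.4   1.8 380.4] yaw -6.60 tilt [ 0. -0. -1.] F [-0.5  0.   0.3] g 91.8 j6 1.69
the job is handed in; nothing more can be done
None
```

The job is handed in at 43.6 s of the 118 s allowed. I stood both V-blocks on the plate in line with the stop block. I then laid the shaft in both Vs with its slim end towards the stop, and last stood the dial indicator behind it.

What the last camera checks showed:
- **V-blocks:** about 76 mm apart. Measured along the shaft from the collar they are at +39 and -37 mm, so the collar is midway within about 1 mm.
- **Shaft:** the camera reads the gap to the stop as 2.9–3.4 mm. It also over-reads the shaft by about 3 mm (165 against 162), so the true gap is about 4–4.5 mm.
- **Dial tip:** about 1.3 mm along and 0.5 mm across from the collar's middle. The tip was hidden under the dial, so this is worked out from the post and arm. I did not see its 6 mm height above the collar directly.
- **Stand:** upright, and I saw no contact with the shaft.

Two small disagreements:
- The near V-block is turned about 1–2° relative to the far one.
- The line of the blocks passes about 1.5 mm from the stop's middle.

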